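Refit the docker roller's axle on the bench docking station

ROBOT

A 7-joint arm with a two-finger parallel gripper is mounted at the origin on the work surface. World frame = base frame: x ahead of the robot, y to its left, z up, the work surface at z = 0. Lengths are in m, angles in degrees, forces in N, time in s.
With the tool pointing down it reaches from about 0.425 to 0.875 m from the base axis. Payload 4.7 kg.
Tool frame: the origin (TCP) lies at the very end of the fingers, on their centre line; the grasp point (between the pads) lies 19 mm behind it; z points along the fingers, y is the direction in which the jaws open and shut (so a half turn about z gives the same grasp; the last joint's range is limited). The gripper opens to 87 mm and grips with 3 to 60 N. Pads are 19 mm wide; open, the fingers measure 117 mm over their backs; the gripper's body (75 mm by 190 mm) begins 51 mm behind the grasp point.
Start: joints at [0.808, 18.392, -4.016, 83.108, 1.295, 78.541, -3.26], TCP at [0.65, -0, 0.223] pointing down, gripper open.
Joint ranges: [-163.93, 163.93], [-17.29, 119.83], [-79.2, 71.16], [3.27, 140.29], [-89.18, 269.18], [5.43, 117.66], [-154.24, 154.24]. Speed limits (degrees/s): [147.25, 147.25, 180, 180, 180, 180, 180].

INTERFACE

Orientations are given as [roll, pitch, yaw] about the fixed x, y, z axes, in that order (R = Rz(yaw) Ry(pitch) Rx(roll)).
In Python, from cell import env gives the robot as it stands.
- The arm moves only by the tool servo_tool, never from a script. Its argument "increments" is a list that holds one entry, the list of rows, each a list of 7 numbers: the shift along the tool's x, y, z in m, then the turn, a rotation vector about the tool's x, y, z in degrees, then the opening, from -1 (shut) to 1 (fully open). In form: [[[dx, dy, dz, rx, ry, rz, fingers], ...]]. A call has 1 to 20 rows; each row is the pose to reach, as a shift and turn from the pose commanded when the call began, along the tool's axes at that moment; what a row does not reach only later rows make up. A row lasts 1/10 s, in which the tool goes at most 50 mm and 8.59 degrees, less where a joint would pass 70% of its speed; a pose out of reach is approached as far as the arm can. A call with a gripper value outside its range is refused whole. The fingers move at their own pace and stop on an object; "squeeze" is the grip in N (left out, the last holds). Time passes only in rows, so rows that repeat a pose let the fingers close. It gives the time, the measured TCP pose, the force and the opening at its end, in the units of the state.
- env.get_obs(): the state, without advancing time (a new reading comes with each control period).
- env.read_camera(name): name is "scene" or "side" or "wrist"; returns a dict with "frame" (384x512x3 uint8, blue, green, red), "intrinsics" (3x3 intrinsics, pixels), "rvec" (rotation vector, rad) and "tvec" (3), from world to camera coordinates, as OpenCV has them. Camera axes: x right, y down, z forward; pixel columns grow to the right and rows downward; lengths in m; the calibration is good to about 2 mm. A picture is of the moment at which its call begins. There is no depth.
- env.sign_off(): hands the job in, once; it reports no verdict.
The state is a dict: "time_s": time; "qpos": joint angles; "joint_velocities": joint speeds; "effort": joint torques, N m; "tool_pos": TCP position; "tool_rot": TCP orientation; "force": force on the tool from outside, world axes, zero at the start; "wrist_torque": the same for the moment, N m; "grip_width": finger opening in m.
Only numpy, scipy, OpenCV 4.12 (cv2) and the standard library are available. Lean on these libraries where they do the work, as an engineer would, in place of code of your own. Each camera call takes 0.05 s, during which the arm holds its last target.

TASK

The dough docking station has been washed and its spiked roller put back on its rests: refit the axle. Lift the black-handled axle from its white rest, slide it in from the blue-bushed side, through the near bearing, the roller and the far bearing, until its collar is fully home against the bearing block, then press the red keeper fully down behind the collar so that the axle is locked, and let go. Ease the axle in gently by feel, because the bearing bushes are soft plastic and must never be forced, and leave everything else on the bench where it is.

Things in the scene. Friction and masses are not known exactly. Their poses are not given: they have to be found in the camera images.
- station: Dough docking station fixed to the bench: steel bed 300 mm (x) by 128 (y) with a white belt, top at 47 mm; aluminium cheeks at y = +75 and -75 mm, 104 mm long in x, tops at 135 mm, black clamp knobs on their front edges out to x = -78 mm. Origin: centre of its underside; z up, y along the bearing line towards the blue-bushed side where the axle enters.
- entry (a point): Fixed point on the station at (0, 84, 100 mm): outer face of the near, blue-bushed bearing block, at mid depth setting. The block (50 mm in x, 40 high, 18 thick) sits in the cheek's slot at the docking depth last used: its bore, 13.5 mm wide, is really 0 to 12 mm above or below this point, at x = 0; no reading tells it, find it by feel or eye. The face is flat for 20 mm around the bore.
- far (a point): Fixed point on the station at (0, -84, 100 mm): outer face of the far bearing block, at mid depth setting. It is like the near one (bore 13.5 mm, 18 mm thick) with a white bush. Both blocks ride on one tie and are clamped: their bores are always exactly in line along the station's y, at the same height.
- hub (a point): Fixed point at (0, 0, 100 mm) of the station, amid the white spiked roller (70 mm over the spikes, y = -60 to 60 mm), at mid depth setting; the roller shifts with the bearings. Its bore is 14 mm wide at y = 42..60 and -60..-42 mm, wide open between; both parts have a funnelled mouth 20 mm wide and 6 deep on the +y side.
- roller (a joint): Height in m by which the roller (170 to 290 g) is lifted straight up off its rests: 0 = resting, at most 0.008. At rest its bore lies 3 mm below the bearing line, so that the axle's nose has to wedge it up. With the axle through both bearings it reads about 0.001 to 0.003.
- keeper (a joint): Travel in m of the red keeper, a forked slide on the outside of the near block, at x = 0, y = +92.5 mm of the station: 0 = raised (start), 0.017 = fully down over the axle's neck. Press its flat top (36 x 16 mm) straight down; the top is 47 mm above the bore's axis when raised, 30 when down. It stays where left, takes about 3 N, and must stay up until the axle is home: it blocks the collar.
- axle: Loose axle, 130 to 220 g: steel shaft 12 mm in diameter, 180 long from collar face to nose, the last 3 mm tapering to 10 mm; collar 26 mm in diameter, 4 thick; neck 10 long; black handle 24 wide (x), 26 high (z), from y = +14 to +94 mm. Origin: centre of the collar's nose-side face; y along the axis towards the handle, nose at y = -180 mm. Home, the origin lies in the near block's outer face.
- rest: Fixed white plastic rest, 80 x 170 mm (x, y), with two notched uprights at y = +60 and -60 mm, tops at 59 mm. The notches, 14 mm wide and open upward, carry the axle's shaft level along y, axis 51 mm above the bench, handle free beyond the +y end. Lift the axle straight up. Origin: centre of its underside.
- spare_axle: Bystander: short spare axle with a red square handle 28 mm high, lying on the bench, 200 mm long.
- scraper: Bystander: dough scraper, steel blade 110 x 150 mm with a wooden grip, 23 mm high, lying flat.
- brush: Bystander: flour brush lying on the bench.
- bowl: Bystander: steel bowl, 150 mm wide, 60 high.
- box_lidded: Bystander: clear lidded plastic box, 182 x 262 mm, 97 high.
- spare_roller: Bystander: blue ribbed roller standing on end, 65 mm wide, 120 high.

How it is judged (in metres and radians):
On the way:
1. the axle is through the near bearing, the roller and the far bearing, its collar within 2.5 mm of the blue-bushed bearing block, and carries the roller (y of axle in the frame of station between 0.0815 and 0.0865 m and x of axle in the frame of station between -0.004 and 0.004 m and angle between the y axis of axle and the y axis of station, either way round below 0.05 rad and value of joint roller above 0.0007 m and value of joint keeper below 0.01 m), for 0.2 s.
At the end, for the whole second after the job is handed in: Axle at rest and released in both bearings and the roller: collar within 2.5 mm of the blue-bushed block, along the bearing line (4 mm fore and aft, 0.05 rad), roller lifted off its rests by at least 0.7 mm, keeper down by at least 14.5 of its 17 mm (y of axle in the frame of station between 0.0815 and 0.0865 m and x of axle in the frame of station between -0.004 and 0.004 m and angle between the y axis of axle and the y axis of station, either way round below 0.05 rad and value of joint roller above 0.0007 m and value of joint keeper above 0.0145 m and linear speed of axle below 0.01 m/s); the robot touches nothing.
It fails at once if the axle is pressed against the station (bushes, blocks, roller, keeper) with more than 60 N (contact force between axle and station above 60 N).
It fails at once if the arm or fingers press on the station with more than 40 N (contact force between the arm and station above 40 N).
It fails at once if a thing that is not part of the job (spare axle, scraper, brush, bowl, box, spare roller) is moved more than 20 mm (distance of any of spare_axle, scraper, brush, bowl, box_lidded, spare_roller from where it was at the start of the episode above 0.02 m).
It also fails if it takes over 72 s, if anything falls off the work surface, if the arm or the gripper's body presses on something with over 40 N, if the wrist force passes 120 N, or if a joint passes its speed limit or range.

## Working session

There is one attempt and no reset: what is moved stays moved. The work goes in short steps, Python scripts to look and compute and a tool call to move; the robot and the scene stay as the last step left them, time stands still between calls to the robot, and variables do not carry over. Pictures are saved under pics/ and viewed, and the job is handed in when it is done.

Besides the shell and the picture viewer there is one more tool, called after "Request:" as name(argument=value, ...), one argument or row to a line, values as JSON. servo_tool: Moves the arm, as the interface text tells. Its arguments: {"type":"object","properties":{"increments":{"type":"array","items":{"type":"array","items":{"type":"array","items":{"type":"number"}}}},"squeeze":{"type":"number"}},"required":["increments"]}

```bash
ls; mkdir -p pics; cat > h.py <<'E'
import numpy as np,cv2
from cell import env
def cam(n,name=None):
    c=env.read_camera(n)
    if name: cv2.imwrite('pics/'+name+'.png',c['frame'])
    return c
def ray(c,u,v):
    R,_=cv2.Rodrigues(np.array(c['rvec'],float)); t=np.array(c['tvec'],float).reshape(3)
    o=-R.T@t; d=R.T@np.linalg.inv(np.array(c['intrinsics']))@np.array([u,v,1.]); return o,d/np.linalg.norm(d)
def onz(c,u,v,z):
    o,d=ray(c,u,v); return o+d*(z-o[2])/d[2]
def proj(c,P):
    p,_=cv2.projectPoints(np.array(P,float).reshape(-1,3),np.array(c['rvec'],float),np.array(c['tvec'],float),np.array(c['intrinsics'],float),None); return p.reshape(-1,2)
def tri(ca,a,cb,b):
    o1,d1=ray(ca,*a);o2,d2=ray(cb,*b)
    s=np.linalg.lstsq(np.c_[d1,-d2],o2-o1,rcond=None)[0]
    p,q=o1+s[0]*d1,o2+s[1]*d2; return (p+q)/2,np.linalg.norm(p-q)
E
python3 - <<'E'
from h import *
for n in ['scene','side','wrist']:
    c=cam(n,n+'0'); o,d=ray(c,256,192); print(n,o,d,c['intrinsics'][0])
print(env.get_obs())
E
```

```text
pics
scene [ 1.16522696 -0.52386156  1.12447966] [-0.46312255  0.31138475 -0.82979337] [432.32958667   0.         255.12621281]
side [ 0.10344159 -0.86300455  1.19863662] [ 0.34711654  0.50321262 -0.79138307] [431.85402591   0.         257.04781919]
wrist [0.64994117 0.07552561 0.38310847] [ 0.01527359 -0.28281152 -0.95905389] [346.25755732   0.         249.97632356]
{'time_s': 0.15, 'qpos': array([ 0.80801547, 18.4289633 , -4.01661189, 83.15787257,  1.29452049,
       78.53989311, -3.25996004]), 'joint_velocities': array([-5.46844355e-02, -1.77728196e-01, -8.59958208e-05, -1.18270410e-01,
       -2.22056665e-02,  7.00693306e-02, -3.12486189e-02]), 'effort': array([ 2.16972071e-04, -4.91794288e+01, -4.04079035e-01, -3.12878716e+01,
       -6.39387709e-02,  4.04033612e-02,  9.90178205e-05]), 'tool_pos': array([ 6.49595690e-01, -3.36965071e-05,  2.21725285e-01]), 'tool_rot': array([-1.79918463e+02,  4.15328233e-03,  9.00023290e+01]), 'force': array([-0.26590144, -0.37697371, -0.09021437]), 'wrist_torque': array([-0.0005107 , -0.01975104, -0.02771537]), 'grip_width': 0.08713435428078405}
```

View pics/scene0.png

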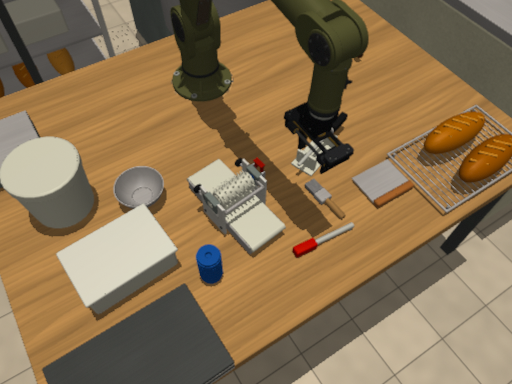

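View pics/side0.png

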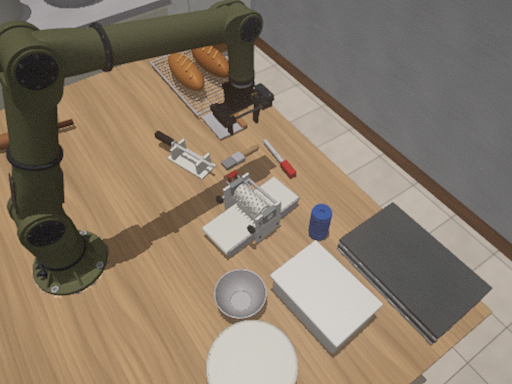

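View pics/wrist0.png

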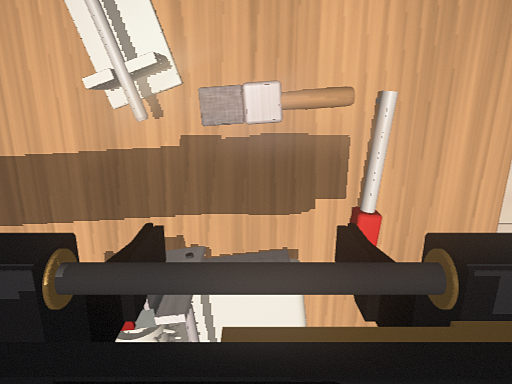

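```bash
python3 - <<'E'
from h import *
a=cv2.imread('pics/scene0.png');cv2.imwrite('pics/sc_c.png',cv2.resize(a[140:260,170:350],None,fx=4.4,fy=4.4,interpolation=2))
a=cv2.imread('pics/side0.png');cv2.imwrite('pics/si_c.png',cv2.resize(a[120:250,145:305],None,fx=4.5,fy=4.5,interpolation=2))
E
```

```text
(no output)
```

View pics/sc_c.png

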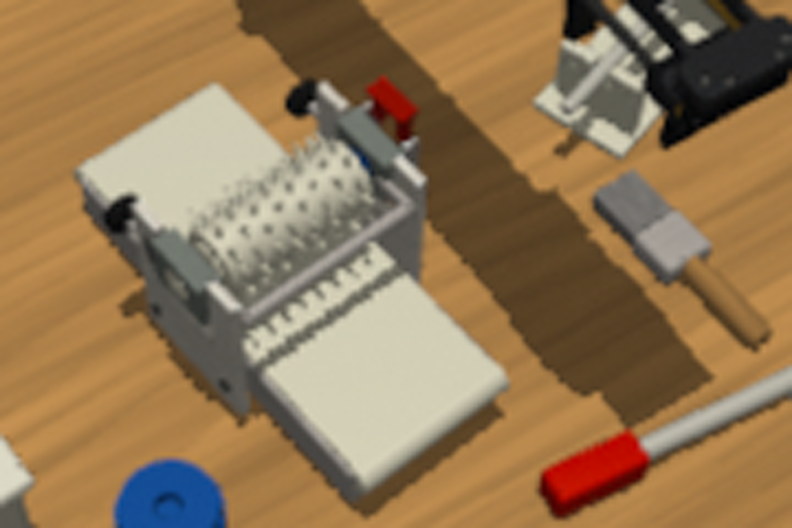

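View pics/si_c.png

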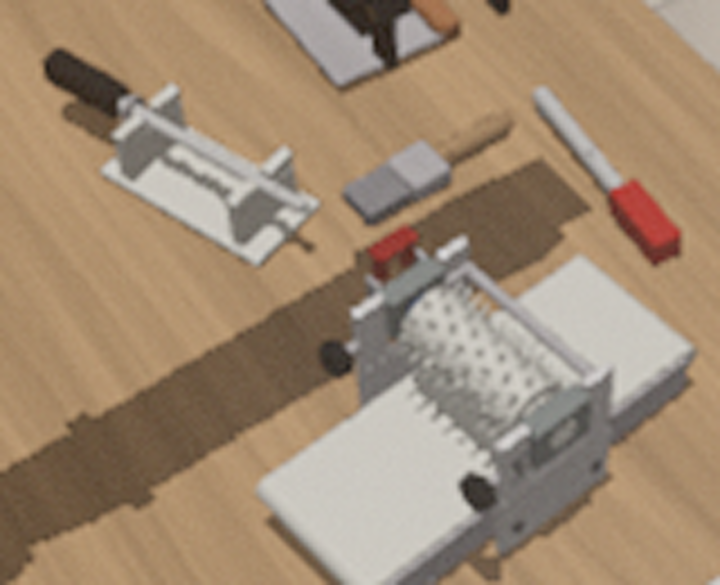

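```bash
python3 - <<'E'
from h import *
S=cam('scene');D=cam('side')
f=lambda x,y,s,ox,oy:(x/s+ox,y/s+oy)
P=[onz(S,*f(x,y,4.4,170,140),.047) for x,y in [(217,83),(78,175),(362,492),(507,378)]]
Q=[onz(D,*f(x,y,4.5,145,120),.047) for x,y in [(258,488),(693,350),(585,258)]]
for p in P+Q:print(p.round(4))
# axle nose & handle end
print('nose',onz(D,*f(310,205,4.5,145,120),.051),onz(D,*f(128,103,4.5,145,120),.051),onz(D,*f(55,62,4.5,145,120),.051))
W=cam('wrist')
print('wrist nose',onz(W,142,117,.051),onz(W,92,10,.051))
# keeper top corners scene
E
```

```text
[ 0.3964 -0.15    0.047 ]
[ 0.4158 -0.2722  0.047 ]
[ 0.7257 -0.235   0.047 ]
[ 0.7065 -0.1114  0.047 ]
[ 0.3863 -0.1538  0.047 ]
[ 0.7126 -0.2324  0.047 ]
[ 0.6991 -0.1154  0.047 ]
nose [0.55180686 0.04816666 0.051     ] [0.48693164 0.2278314  0.051     ] [0.45930097 0.3045746  0.051     ]
wrist nose [0.54772735 0.05120147 0.051     ] [0.51194543 0.14275568 0.051     ]
```

Request:
servo_tool(
  increments=[
    [[-0.025,-0.025,0,0,0,0,1],[-0.05,-0.05,0,0,0,0,1],[-0.075,-0.075,0,0,0,0,1],[-0.1,-0.1,0,0,0,0,1],[-0.1,-0.1,0,0,0,0,1],[-0.1,-0.1,0,0,0,0,1],[-0.1,-0.1,0,0,0,0,1]],
  ],
)

```text
time_s: 1.0
tool_pos: [0.5507, -0.0987, 0.2227]
tool_rot: [180.0, -0.0, 90.1]
force: [0.1, -0.1, -0.1]
grip_width: 0.087
```

```bash
cat >> h.py <<'E'
import pickle
def shot(n,name):
    c=cam(n,name); pickle.dump(dict(c),open('pics/'+name+'.pkl','wb')); return c
def load(name): return pickle.load(open('pics/'+name+'.pkl','rb'))
E
python3 -c "
from h import *
shot('wrist','w1')"
```

```text
(no output)
```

View pics/w1.png

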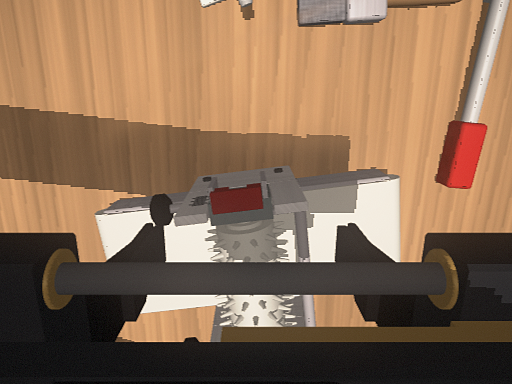

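Request:
servo_tool(
  increments=[
    [[-0.025,-0.01,0,0,0,0,1],[-0.05,-0.02,0,0,0,0,1],[-0.07,-0.03,0,0,0,0,1],[-0.07,-0.03,0,0,0,0,1],[-0.07,-0.03,0,0,0,0,1],[-0.07,-0.03,0,0,0,0,1]],
  ],
)

```text
time_s: 1.65
tool_pos: [0.521, -0.1681, 0.2224]
tool_rot: [180.0, -0.0, 90.2]
force: [-0.1, -0.1, 0.1]
grip_width: 0.0873
```

```bash
python3 -c "
from h import *
shot('wrist','w2');shot('scene','s2');shot('side','d2')"
```

```text
(no output)
```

View pics/w2.png

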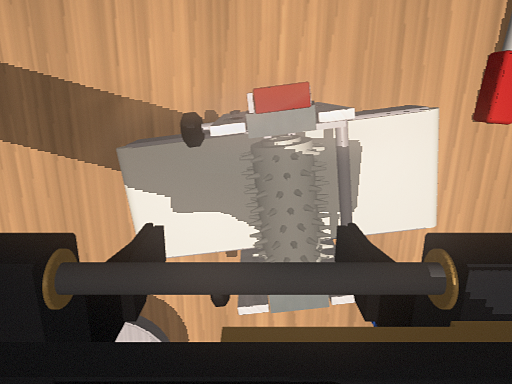

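```bash
python3 - <<'E'
from h import *
a=cv2.imread('pics/w1.png')[150:250,140:340];b=cv2.imread('pics/w2.png')[70:170,170:370]
cv2.imwrite('pics/zz.png',np.vstack([cv2.resize(x,None,fx=4,fy=3.0*4/4 if 0 else 4,interpolation=1)[:300+100] for x in (a,b)])[:800])
cv2.imwrite('pics/z1.png',cv2.resize(a,None,fx=4,fy=4,interpolation=0));cv2.imwrite('pics/z2.png',cv2.resize(b,None,fx=4,fy=4,interpolation=0))
for n in('w1','w2'):
    i=cv2.imread(f'pics/{n}.png').astype(int)
    m=((i[...,2]>90)&(i[...,2]>2*i[...,1])).astype(np.uint8)
    k,l,st,ce=cv2.connectedComponentsWithStats(m)
    for j in range(1,k):
        if st[j,4]>60:
            cs,_=cv2.findContours((l==j).astype(np.uint8),0,2); c=max(cs,key=cv2.contourArea)
            print(n,st[j],ce[j],cv2.boxPoints(cv2.minAreaRect(c)).round(1).tolist(), cv2.approxPolyDP(c,3,True).reshape(-1,2).tolist())
E
```

```text
w1 [ 436  121   51   68 2395] [460.80751566 153.91231733] [[434.6000061035156, 183.5], [450.8999938964844, 116.0], [487.0, 124.69999694824219], [470.70001220703125, 192.1999969482422]] [[452, 121], [436, 180], [449, 187], [469, 188], [486, 126]]
w1 [ 210  187   53   27 1071] [236.08683473 200.26237162] [[209.60000610351562, 192.6999969482422], [259.79998779296875, 186.60000610351562], [262.3999938964844, 207.8000030517578], [212.1999969482422, 213.89999389648438]] [[260, 188], [210, 193], [213, 213], [261, 208]]
w2 [ 473   50   39   75 1536] [498.9453125   95.27018229] [[473.0, 124.0], [473.0, 50.0], [511.0, 50.0], [511.0, 124.0]] [[511, 51], [503, 53], [498, 73], [495, 72], [497, 77], [487, 89], [488, 102], [479, 102], [475, 120], [511, 122]]
w2 [264  85  30  12 108] [278.32407407  89.26851852] [[263.70001220703125, 87.9000015258789], [292.8999938964844, 84.30000305175781], [294.1000061035156, 93.69999694824219], [264.8999938964844, 97.4000015258789]] [[293, 85], [264, 90], [271, 88], [276, 96], [279, 92], [281, 95], [277, 91], [280, 87], [286, 91]]
w2 [278  93  33  18 207] [298.75362319 103.46859903] [[277.6000061035156, 109.19999694824219], [308.0, 93.0], [313.6000061035156, 103.5], [283.20001220703125, 119.80000305175781]] [[308, 93], [278, 110], [309, 106]]
```

View pics/z1.png

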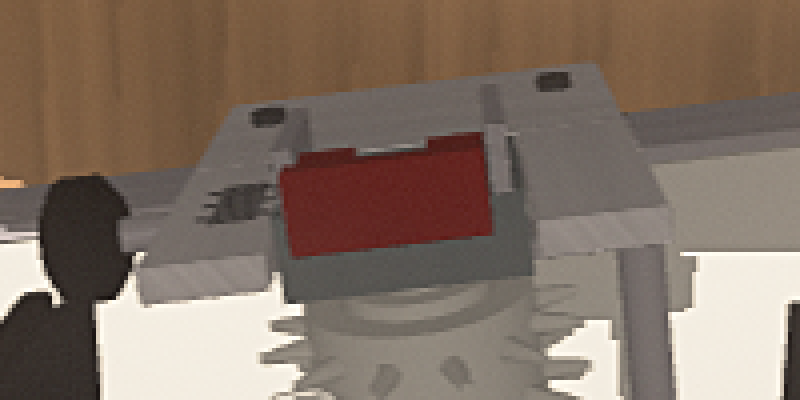

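View pics/z2.png

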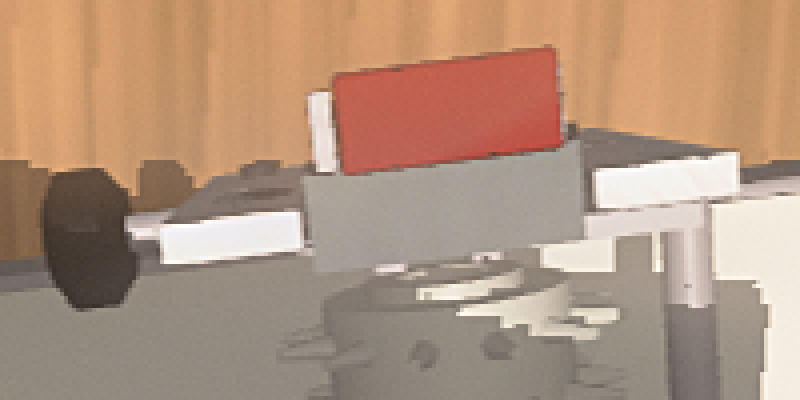

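```bash
python3 - <<'E'
from h import *
A=load('w1');B=load('w2')
pa=lambda p:(p[0]/4+140-.4,p[1]/4+150-.4); pb=lambda p:(p[0]/4+170-.4,p[1]/4+70-.4)
pr=dict(kTL=((281,168),(333,74)),kTR=((488,150),(556,47)),kBR=((493,234),(562,148)),kBL=((292,258),(344,174)),
 cRo=((664,207),(738,153)),cRi=((672,240),(738,190)),cRl=((545,256),(597,209)),cRl2=((540,222),(595,172)))
for k,(a,b) in pr.items(): print(k,*[x.round(4) if hasattr(x,'round') else x for x in tri(A,pa(a),B,pb(b))])
print('cheek z.135 plane w2:')
for q in [(160,225),(162,264),(738,153),(738,190)]: print(onz(B,*pb(q),.135).round(4))
# far cheek in w2: (238,308)...(355,296)
S=load('s2');D=load('d2')
E
python3 - <<'E'
from h import *
a=cv2.imread('pics/w2.png')[285:325,210:380]
cv2.imwrite('pics/z3.png',cv2.resize(a,None,fx=4,fy=4,interpolation=0))
E
```

```text
kTL [ 0.5227 -0.0912  0.1525] 0.0002
kTR [ 0.5584 -0.0871  0.1545] 0.0009
kBR [ 0.5597 -0.1025  0.1545] 0.0002
kBL [ 0.5245 -0.1067  0.1556] 0.0001
cRo [ 0.5932 -0.1039  0.1357] 0.0009
cRi [ 0.5946 -0.1106  0.1346] 0.0003
cRl [ 0.5704 -0.1141  0.1334] 0.0008
cRl2 [ 0.5695 -0.1076  0.1326] 0.0003
cheek z.135 plane w2:
[ 0.4922 -0.1169  0.135 ]
[ 0.4923 -0.1238  0.135 ]
[ 0.5938 -0.1041  0.135 ]
[ 0.5944 -0.1105  0.135 ]
```

View pics/z3.png

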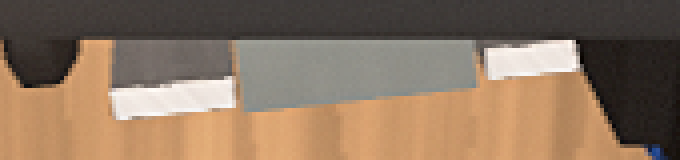

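View pics/s2.png

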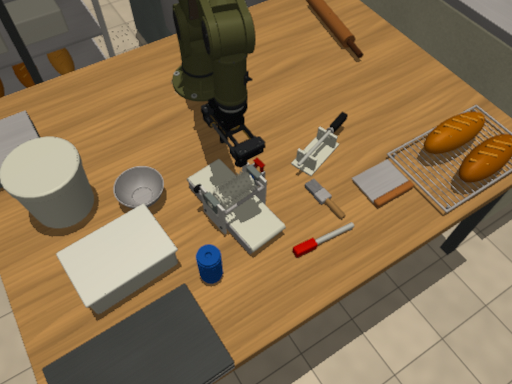

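View pics/d2.png

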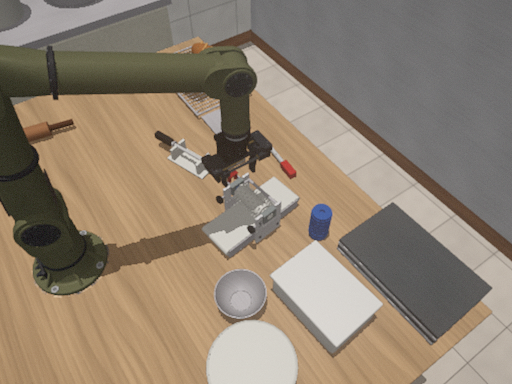

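```bash
python3 - <<'E'
from h import *
B=load('w2')
pb=lambda p:(p[0]/4+170-.4,p[1]/4+70-.4); pc=lambda p:(p[0]/4+210-.4,p[1]/4+285-.4)
N=[onz(B,*pb(q),.135)[:2] for q in [(160,225),(162,264),(738,190),(738,153)]]
F=[onz(B,*pc(q),.135)[:2] for q in [(110,90),(117,119),(580,70),(577,41)]]
n=np.mean(N,0);f=np.mean(F,0);print(np.round(N,4),np.round(F,4),n,f)
d=n-f;print(np.linalg.norm(d),np.degrees(np.arctan2(-d[0],d[1])))
for P in(N,F):
  for a,b in((0,3),(1,2)):
    e=P[b]-P[a];print(np.linalg.norm(e),np.degrees(np.arctan2(e[1],e[0])))
print('centre',(n+f)/2)
E
```

```text
[[ 0.4922 -0.1169]
 [ 0.4923 -0.1238]
 [ 0.5944 -0.1105]
 [ 0.5938 -0.1041]] [[ 0.5106 -0.2651]
 [ 0.512  -0.2721]
 [ 0.6075 -0.2601]
 [ 0.6063 -0.2533]] [ 0.54317699 -0.11381143] [ 0.55910647 -0.26265827]
0.1496967938473956 6.108502448686592
0.10247314926569755 7.1562517483743955
0.10291979012622535 7.427481439366281
0.09637612631370358 7.05105210037298
0.0961819989491008 7.1568334858099565
centre [ 0.55114173 -0.18823485]
```

Request:
servo_tool(
  increments=[
    [[0.035,0,0,0,0,-2,1],[0.08,-0.01,0,0,0,-4,1],[0.125,-0.01,0,0,0,-7,1],[0.17,-0.01,0,0,0,-10,1],[0.215,-0.02,0,0,0,-13,1],[0.26,-0.02,0,0,0,-16,1],[0.305,-0.03,0,0,0,-19,1],[0.335,-0.03,0,0,0,-21,1],[0.348,-0.03,0,0,0,-21,1],[0.348,-0.03,0,0,0,-21,1],[0.348,-0.03,0,0,0,-21,1],[0.348,-0.03,0,0,0,-21,1]],
  ],
)

```text
time_s: 3.0
tool_pos: [0.4906, 0.1755, 0.2224]
tool_rot: [-180.0, 0.1, 110.8]
force: [-0.2, -0.3, 0.2]
grip_width: 0.0873
```

```bash
python3 -c "
from h import *
shot('wrist','w3')"
```

```text
(no output)
```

View pics/w3.png

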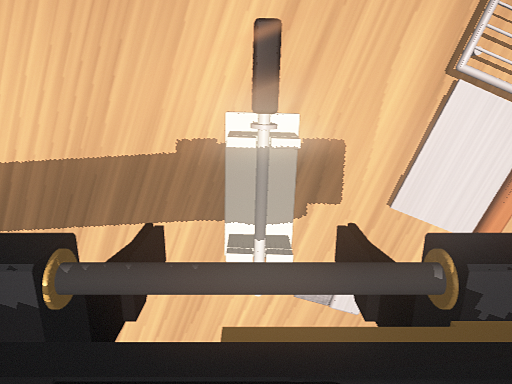

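```bash
python3 - <<'E'
from h import *
c=load('w3');g=c['frame'].astype(int)
for v in (25,60,100): 
    r=np.where(g[v,230:310].max(1)<95)[0]+230; print(v,r.min(),r.max())
for v in (165,190,210): print(v,g[v,245:280].sum(1).tolist())
for u,v in ((267,18),(265,112)): print(onz(c,u,v,.064).round(4))
print(onz(c,265,124,.051+.009).round(4))
for u,v in ((263.5,165),(261,232)): print(onz(c,u,v,.057).round(4))
E
```

```text
25 255 255
60 254 279Traceback (most recent call last):
  File "<stdin>", line 4, in <module>
    return umr_minimum(a, axis, None, out, keepdims, initial, where)
ValueError: zero-size array to reduction operation minimum which has no identity
```

```bash
python3 - <<'E'
from h import *
c=load('w3');g=c['frame'].astype(int)
for v in (30,60,100): print(v,g[v,245:290].sum(1).tolist())
for v in (170,210): print(v,g[v,245:280].sum(1).tolist())
for u,v in ((267,18),(265.5,112)): print(onz(c,u,v,.064).round(4))
print(onz(c,265,124,.051+.009).round(4))
for u,v in ((263.5,165),(261,232)): print(onz(c,u,v,.057).round(4))
E
```

```text
30 [599, 588, 588, 583, 572, 569, 570, 586, 479, 276, 295, 325, 342, 363, 368, 367, 361, 372, 360, 365, 366, 366, 369, 348, 352, 353, 343, 339, 332, 320, 322, 315, 305, 279, 254, 207, 338, 491, 519, 512, 508, 514, 525, 529, 531]
60 [569, 566, 562, 556, 559, 577, 613, 523, 247, 151, 202, 229, 264, 270, 262, 269, 262, 258, 257, 255, 247, 248, 247, 249, 245, 238, 236, 236, 238, 233, 238, 226, 193, 164, 156, 480, 590, 575, 570, 567, 564, 563, 565, 571, 575]
100 [586, 584, 585, 588, 588, 598, 541, 430, 415, 429, 440, 451, 449, 457, 453, 447, 450, 444, 445, 444, 440, 442, 441, 432, 442, 439, 434, 437, 431, 436, 429, 414, 390, 541, 615, 600, 590, 594, 597, 605, 596, 600, 594, 597, 594]
170 [511, 514, 507, 514, 513, 513, 510, 511, 512, 521, 498, 422, 413, 445, 455, 462, 466, 467, 468, 461, 461, 442, 402, 463, 518, 518, 510, 514, 516, 505, 509, 515, 513, 518, 510]
210 [511, 506, 511, 510, 508, 504, 505, 508, 507, 467, 404, 410, 433, 446, 455, 458, 463, 459, 450, 438, 411, 433, 492, 508, 505, 502, 510, 505, 508, 508, 504, 506, 505, 506, 507]
[0.4567 0.3059 0.064 ]
[0.4839 0.2333 0.064 ]
[0.4877 0.2229 0.06  ]
[0.5008 0.1859 0.057 ]
[0.5238 0.1202 0.057 ]
```

```bash
python3 - <<'E'
from h import *
c=load('w3')
P=np.array([onz(c,u,v,z)[:2] for u,v,z in ((267,30,.062),(266.2,60,.062),(264.7,100,.062),(261.7,170,.053),(260.3,210,.053))])
m=P.mean(0);d=np.linalg.svd(P-m)[2][0];d*=np.sign(d[1])
print(P.round(4),d,np.degrees(np.arctan2(-d[0],d[1])))
e=onz(c,267,18,.064)[:2]; s=onz(c,265.5,112,.064)[:2]
mid=((e-d*.094)+(s-d*.014))/2 ; mid=m+d*((mid-m)@d); print('origin',mid,'grasp65',mid+d*.065)
o=env.get_obs();print(o['tool_pos'],o['tool_rot'])
from scipy.spatial.transform import Rotation as R
Rt=R.from_euler('xyz',o['tool_rot'],degrees=True)
t=np.r_[mid+d*.065,.036]
print(Rt.inv().apply(t-o['tool_pos']))
E
```

```text
[[0.4601 0.2975]
 [0.4683 0.2749]
 [0.4795 0.2428]
 [0.5014 0.1799]
 [0.5152 0.1408]] [-0.33077181  0.94371077] 19.315627991598493
origin [0.48792449 0.21855558] grasp65 [0.46642433 0.27989678]
[0.49057841 0.17569185 0.22247189] [-1.79982229e+02  4.05601871e-02  1.10779682e+02]
[0.10612781 0.01444427 0.18639234]
```

Request:
servo_tool(
  increments=[
    [[0.04,0.005,0.02,0,0,0.5,1],[0.08,0.01,0.05,0,0,1,1],[0.106,0.0145,0.09,0,0,1.5,1],[0.106,0.0145,0.13,0,0,1.5,1],[0.106,0.0145,0.165,0,0,1.5,1],[0.106,0.0145,0.185,0,0,1.5,1],[0.106,0.0145,0.189,0,0,1.5,1],[0.106,0.0145,0.189,0,0,1.5,1],[0.106,0.0145,0.189,0,0,1.5,1]],
  ],
)

```text
time_s: 3.95
tool_pos: [0.467, 0.2822, 0.0351]
tool_rot: [179.8, -0.0, 109.4]
force: [0.6, 0.1, 1.0]
grip_width: 0.0871
```

```bash
python3 -c "
from h import *
shot('wrist','w4');shot('scene','s4')
a=cv2.imread('pics/s4.png');cv2.imwrite('pics/s4c.png',cv2.resize(a[80:220,260:420],None,fx=4,fy=4))"
```

```text
(no output)
```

View pics/w4.png

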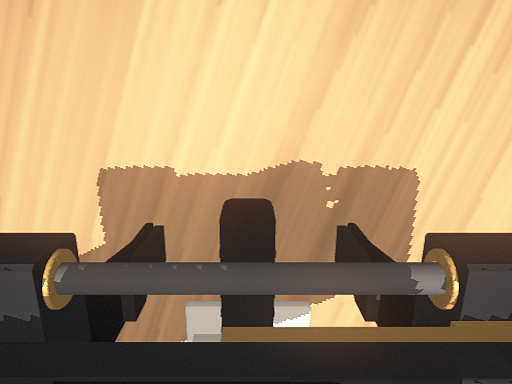

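View pics/s4c.png

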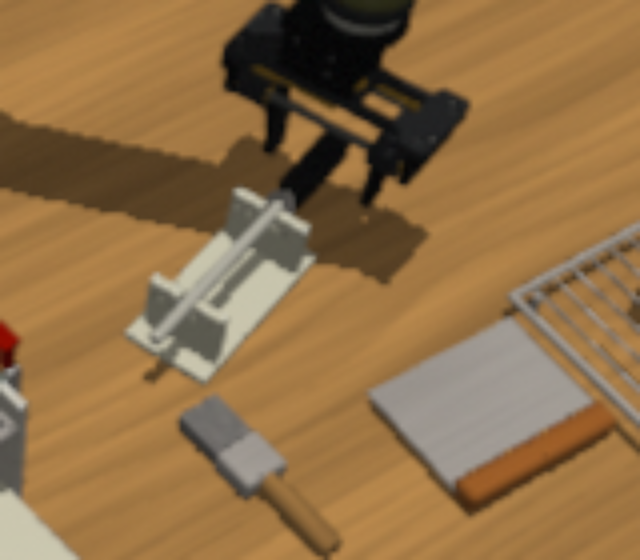

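Request:
servo_tool(
  increments=[
    [[0,-0.0013,0,0,0,0,-0.2],[0,-0.0013,0,0,0,0,-0.5],[0,-0.0013,0,0,0,0,-1],[0,-0.0013,0,0,0,0,-1],[0,-0.0013,0,0,0,0,-1],[0,-0.0013,0,0,0,0,-1],[0,-0.0013,0,0,0,0,-1],[0,-0.0013,0,0,0,0,-1],[0,-0.0013,0,0,0,0,-1]],
  ],
  squeeze=55,
)

```text
time_s: 4.95
tool_pos: [0.4645, 0.2818, 0.0336]
tool_rot: [180.0, -0.0, 109.5]
force: [1.1, 0.4, -0.0]
grip_width: 0.0235
```

```bash
python3 -c "
from h import *
o=env.get_obs();print(o)"
```

```text
{'time_s': 4.95, 'qpos': array([-15.58425068,  16.85089273, -20.87048541, 109.35565005,
         7.24304411,  55.03950848, -20.28823281]), 'joint_velocities': array([ 0.02946779,  0.0335775 ,  0.02515072, -0.3362319 , -0.03114614,
       -0.01388394,  0.168885  ]), 'effort': array([  0.18008192, -40.52462339,  -2.74474874, -25.59218287,
        -0.20435157,   0.35443925,  -0.09947212]), 'tool_pos': array([0.46445536, 0.28179827, 0.03355254]), 'tool_rot': array([ 1.79981506e+02, -2.05359226e-03,  1.09506476e+02]), 'force': array([ 1.10408886,  0.4079515 , -0.03267281]), 'wrist_torque': array([ 0.06218582, -0.16029167,  0.04513607]), 'grip_width': 0.023456405561631786}
```

Request:
servo_tool(
  increments=[
    [[0,-0.0013,-0.01,0,0,0,-1],[0,-0.0013,-0.025,0,0,0,-1],[0,-0.0013,-0.045,0,0,0,-1],[0,-0.0013,-0.065,0,0,0,-1],[0,-0.0013,-0.085,0,0,0,-1],[0,-0.0013,-0.1,0,0,0,-1],[0,-0.0013,-0.11,0,0,0,-1],[0,-0.0013,-0.11,0,0,0,-1],[0,-0.0013,-0.11,0,0,0,-1],[0,-0.0013,-0.11,0,0,0,-1]],
  ],
)

```text
time_s: 5.95
tool_pos: [0.4624, 0.2808, 0.1424]
tool_rot: [-179.9, 0.0, 109.5]
force: [0.6, -0.2, -1.8]
grip_width: 0.0239
```

```bash
python3 -c "
from h import *
o=env.get_obs();print(o['force'],o['wrist_torque'],o['tool_pos'])
shot('wrist','w5');shot('scene','s5');shot('side','d5')
a=cv2.imread('pics/s5.png');b=cv2.imread('pics/d5.png');cv2.imwrite('pics/c5.png',np.hstack([cv2.resize(a[80:220,260:400],None,fx=2.8,fy=4),cv2.resize(b[80:220,130:270],None,fx=2.8,fy=4)]))"
```

```text
[ 0.62873826 -0.16193611 -1.82654351] [ 0.22899075  0.00801801 -0.00539777] [0.46238094 0.28078422 0.14242424]
```

View pics/c5.png

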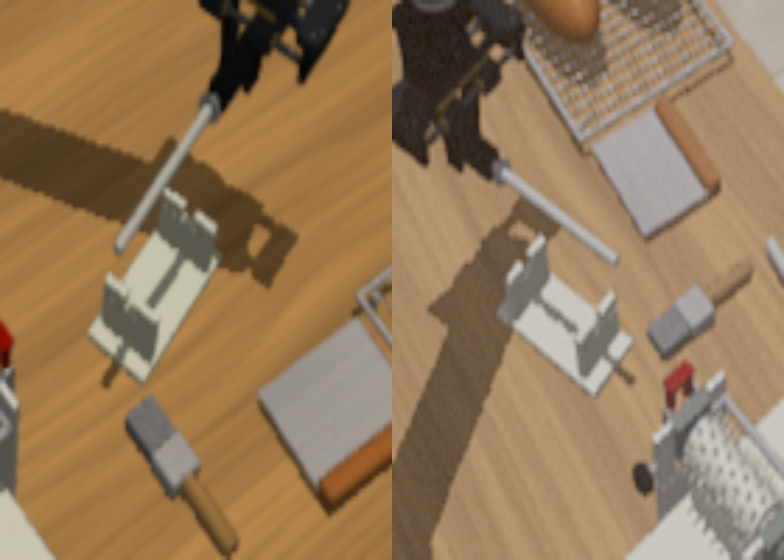

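```bash
cat >> h.py <<'E'
def axline(c,p0,p1,w=6):
    """fit shaft line between rough pixels p0,p1: grey (unsaturated) bright pixels near segment, after skipping ends"""
    g=c['frame'].astype(float); p0=np.array(p0,float);p1=np.array(p1,float)
    L=np.linalg.norm(p1-p0);d=(p1-p0)/L;n=np.array([-d[1],d[0]])
    Y,X=np.mgrid[0:384,0:512];q=np.dstack([X,Y])-p0
    s=q@d;t=q@n
    sat=1-g.min(2)/np.maximum(g.max(2),1)
    m=(s>.12*L)&(s<.9*L)&(abs(t)<w)&(sat<.22)&(g.max(2)>70)
    pts=np.c_[X[m],Y[m]].astype(np.float32)
    vx,vy,x,y=cv2.fitLine(pts,cv2.DIST_HUBER,0,.01,.01).ravel()
    return np.array([x,y]),np.array([vx,vy]),m.sum()
def axis3d(ca,la,cb,lb):
    N=[];O=[]
    for c,(p,d,_) in((ca,la),(cb,lb)):
        o,r1=ray(c,*p);_,r2=ray(c,*(p+20*d)); n=np.cross(r1,r2);N.append(n/np.linalg.norm(n));O.append(o)
    dd=np.cross(*N);dd/=np.linalg.norm(dd);dd*=np.sign(dd[1])
    P=np.linalg.lstsq(np.array([N[0],N[1]]),np.array([N[0]@O[0],N[1]@O[1]]),rcond=None)[0]
    return P,dd
E
python3 - <<'E'
from h import *
S=load('s5');D=load('d5')
fs=lambda x,y:(x/2.8+260,y/4+80);fd=lambda x,y:((x-392)/2.8+130,y/4+80)
print(tri(S,fs(210,105),D,fd(501,170)),tri(S,fs(121,247),D,fd(614,259)))
ls=axline(S,fs(210,105),fs(121,247));ld=axline(D,fd(501,170),fd(614,259));print(ls,ld)
P,d=axis3d(S,ls,D,ld);print(d,'pitch',np.degrees(np.arcsin(d[2])),'yaw',np.degrees(np.arctan2(-d[0],d[1])))
t=env.get_obs()['tool_pos'];k=((t-P)[:2]@d[:2])/(d[:2]@d[:2]);print('axis at tool',P+k*d,t)
E
```

```text
(array([0.48454433, 0.22093837, 0.15825568]), np.float64(0.0018461336928636573)) (array([0.54686735, 0.05385488, 0.15389504]), np.float64(0.0005481522046326705))
(array([317.80927, 124.89463], dtype=float32), array([ 0.6754865 , -0.73737234], dtype=float32), np.int64(168)) (array([189.44069, 133.68521], dtype=float32), array([0.8801237, 0.4747445], dtype=float32), np.int64(136))
[-0.34591767  0.93823051  0.00802995] pitch 0.46008696948930294 yaw 20.238504642645037
axis at tool [0.46238617 0.28090599 0.15890912] [0.46262193 0.28099291 0.14264716]
```

Request:
servo_tool(
  increments=[
    [[-0.01,0,0,0,0,1,-1],[-0.03,0.001,0.005,0,0,3,-1],[-0.05,0.002,0.01,0,0,5,-1],[-0.07,0.003,0.02,0,0,7,-1],[-0.09,0.004,0.03,0,0,9,-1],[-0.11,0.005,0.04,0,0,11,-1],[-0.12,0.005,0.048,0,0,12.3,-1],[-0.1215,0.005,0.051,0,0,12.3,-1],[-0.1215,0.005,0.051,0,0,12.3,-1],[-0.1215,0.005,0.051,0,0,12.3,-1],[-0.1215,0.005,0.051,0,0,12.3,-1],[-0.1215,0.005,0.051,0,0,12.3,-1]],
  ],
)

```text
time_s: 7.3
tool_pos: [0.5084, 0.1694, 0.0931]
tool_rot: [179.9, -0.0, 97.3]
force: [0.7, 0.7, -2.0]
grip_width: 0.0232
```

```bash
python3 -c "
from h import *
o=env.get_obs();print(o['force'],o['wrist_torque'],o['tool_pos'],o['tool_rot'])
shot('wrist','w6');shot('scene','s6');shot('side','d6')
a=cv2.imread('pics/s6.png');b=cv2.imread('pics/d6.png');cv2.imwrite('pics/s6c.png',cv2.resize(a[120:220,180:340],None,fx=5,fy=5));cv2.imwrite('pics/d6c.png',cv2.resize(b[115:235,165:295],None,fx=5,fy=5))"
```

```text
[ 0.68909801  0.66233831 -1.98365881] [ 0.22211515  0.05676524 -0.02838532] [0.50844682 0.16939497 0.09307194] [ 1.79944284e+02 -1.78153764e-02  9.72906998e+01]
```

View pics/s6c.png

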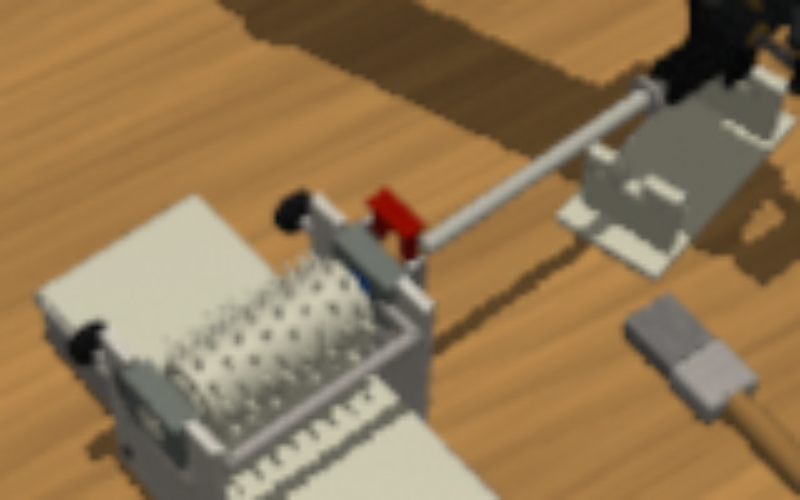

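View pics/d6c.png

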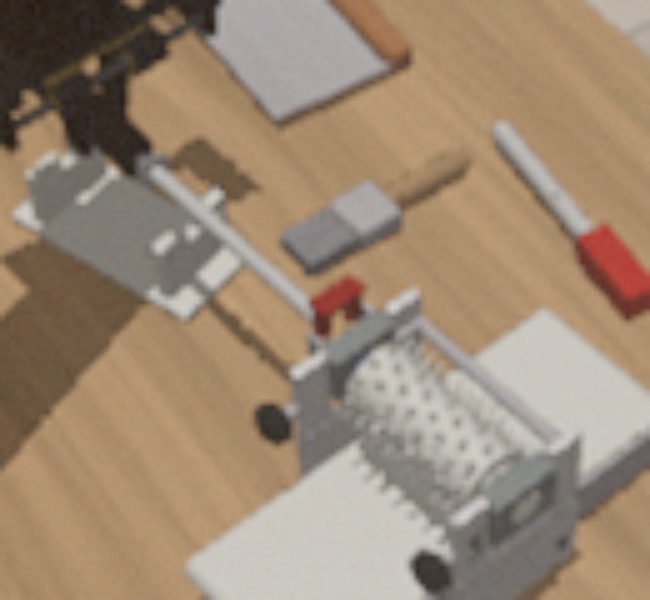

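View pics/w6.png

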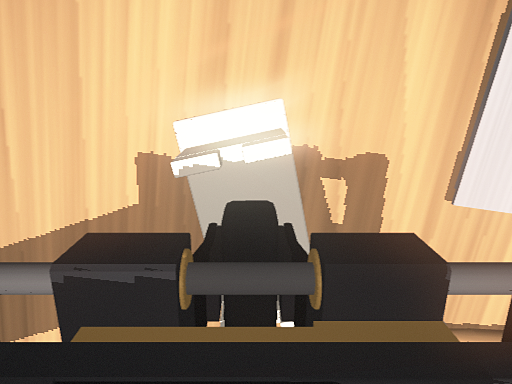

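```bash
python3 - <<'E'
from h import *
S=load('s6');D=load('d6')
fs=lambda x,y:(x/5+180-.4,y/5+120-.4);fd=lambda x,y:(x/5+165-.4,y/5+115-.4)
K,e=tri(S,fs(398.5,213),D,fd(338,294.5));print('keeper',K,e)
cs=[onz(S,*fs(*p),.155).round(4) for p in [(386,187),(427,225),(413,238),(369,203)]];print(cs)
ls=axline(S,fs(655,92),fs(428,243),4);ld=axline(D,fd(155,165),fd(310,306),3);print(ls,ld)
P,d=axis3d(S,ls,D,ld);print(d,'pitch',np.degrees(np.arcsin(d[2])),'yaw',np.degrees(np.arctan2(-d[0],d[1])))
k=(K[1]-P[1])/d[1];q=P+k*d;print('axis at keeper y',q,'keeper top-axis',K[2]-q[2],'dx',K[0]-q[0])
t=env.get_obs()['tool_pos'];k=((t-P)[:2]@d[:2])/(d[:2]@d[:2]);print('axis at tool',P+k*d,t)
# image check: overlay
for c,l,n in((S,ls,'s6l'),(D,ld,'d6l')):
    f=c['frame'].copy();a=l[0]-120*l[1];b=l[0]+120*l[1]
    f=cv2.resize(f,None,fx=3,fy=3);cv2.line(f,tuple((a*3+1).astype(int).tolist()),tuple((b*3+1).astype(int).tolist()),(0,255,0),1)
    x,y=(l[0]*3).astype(int);cv2.imwrite(f'pics/{n}.png',f[max(0,y-250):y+250,max(0,x-350):x+350])
# far cheek / block relative check: cheek direction
E
```

```text
keeper [ 0.54201531 -0.09590674  0.15360329] 0.0017942943923708377
[array([ 0.5239, -0.0934,  0.155 ]), array([ 0.5591, -0.0884,  0.155 ]), array([ 0.5626, -0.1001,  0.155 ]), array([ 0.5286, -0.1078,  0.155 ])]
(array([287.9049, 152.8363], dtype=float32), array([ 0.8271399 , -0.56199604], dtype=float32), np.int64(164)) (array([210.66298, 162.07965], dtype=float32), array([0.7388618, 0.673857 ], dtype=float32), np.int64(145))
[-0.12769261  0.99164755  0.01815835] pitch 1.040454038745073 yaw 7.337493830524484
axis at keeper y [ 0.54355485 -0.09590674  0.10657112] keeper top-axis 0.04703216989715592 dx -0.0015395432321765323
axis at tool [0.50945329 0.16892247 0.11142049] [0.5084301  0.16879072 0.09281553]
```

View pics/s6l.png

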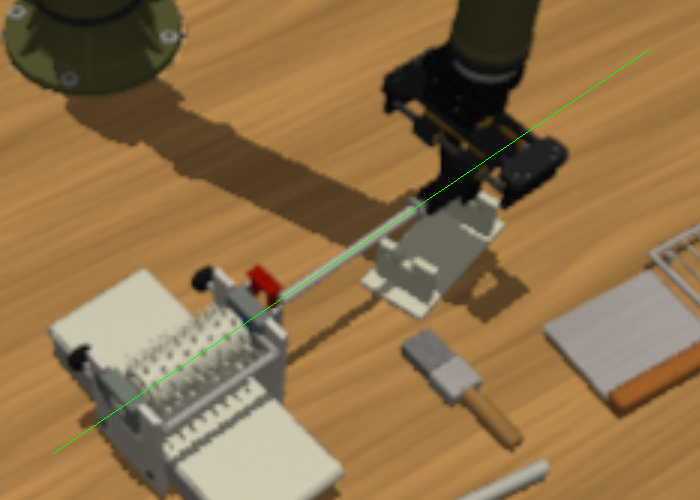

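View pics/d6l.png

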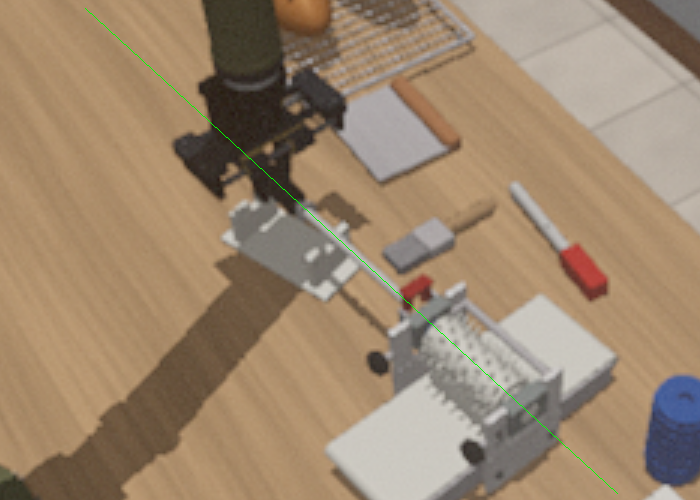

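Request:
servo_tool(
  increments=[
    [[-0.006,-0.001,0,0,0,0,-1],[-0.013,-0.001,0,0,0,0,-1],[-0.02,-0.001,0,0,0,0,-1],[-0.024,-0.001,0,0,0,0,-1],[-0.025,-0.001,0,0,0,0,-1],[-0.025,-0.001,0,0,0,0,-1],[-0.025,-0.001,0,0,0,0,-1]],
  ],
)

```text
time_s: 8.15
tool_pos: [0.5105, 0.1437, 0.0926]
tool_rot: [180.0, -0.0, 97.2]
force: [0.8, 0.5, -2.6]
grip_width: 0.0237
```

```bash
python3 -c "
from h import *
o=env.get_obs();print(o['force'],o['wrist_torque'],o['tool_pos'],o['tool_rot'])
shot('scene','s7');shot('side','d7')
a=cv2.imread('pics/s7.png');b=cv2.imread('pics/d7.png');cv2.imwrite('pics/c7.png',np.hstack([cv2.resize(a[150:200,230:280],None,fx=8,fy=8,interpolation=2),cv2.resize(b[150:200,200:250],None,fx=8,fy=8,interpolation=2)]))"
```

```text
[ 0.84606978  0.54708251 -2.58356267] [0.26837539 0.03537543 0.03051099] [0.51049866 0.14374851 0.09259094] [ 1.79994579e+02 -1.19848759e-02  9.72178649e+01]
```

View pics/c7.png

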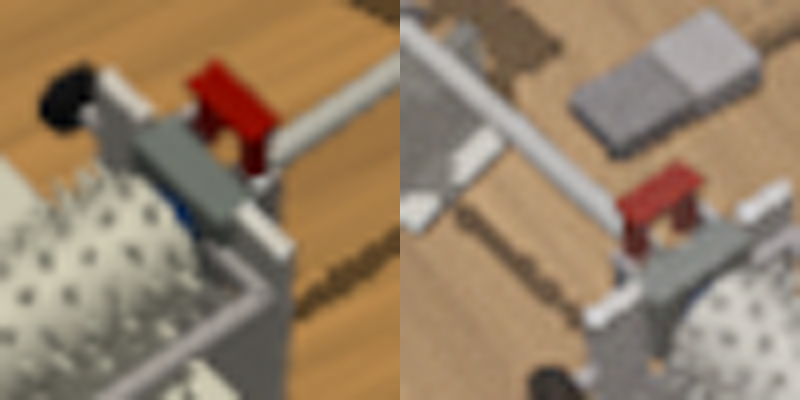

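Request:
servo_tool(
  increments=[
    [[-0.001,0,0,0,0,0,-1],[-0.002,0,0,0,0,0,-1],[-0.003,0,0,0,0,0,-1],[-0.004,0,0,0,0,0,-1],[-0.005,0,0,0,0,0,-1]],
  ],
)

```text
time_s: 8.75
tool_pos: [0.511, 0.1398, 0.0927]
tool_rot: [180.0, -0.1, 97.2]
force: [-1.2, 4.4, -1.0]
grip_width: 0.0236
```

Request:
servo_tool(
  increments=[
    [[-0.001,0,0,0,0,0,-1],[-0.002,0,0,0,0,0,-1]],
  ],
)

```text
time_s: 8.95
tool_pos: [0.5113, 0.1365, 0.0926]
tool_rot: [-180.0, 0.0, 97.2]
force: [-0.4, 0.3, -1.4]
grip_width: 0.0235
```

Request:
servo_tool(
  increments=[
    [[-0.001,0,0,0,0,0,-1],[-0.002,0,0,0,0,0,-1]],
  ],
)

```text
time_s: 9.15
tool_pos: [0.5117, 0.1337, 0.0925]
tool_rot: [-180.0, 0.0, 97.2]
force: [0.2, -0.5, -1.0]
grip_width: 0.0236
```

Request:
servo_tool(
  increments=[
    [[-0.001,0,0,0,0,0,-1],[-0.002,0,0,0,0,0,-1],[-0.003,0,0,0,0,0,-1],[-0.004,0,0,0,0,0,-1]],
  ],
)

```text
time_s: 9.55
tool_pos: [0.5122, 0.1304, 0.0926]
tool_rot: [180.0, 0.0, 97.2]
force: [-1.2, 0.1, -1.4]
grip_width: 0.0236
```

```bash
python3 -c "
from h import *
o=env.get_obs();print(o['force'],o['wrist_torque'],o['tool_pos'],o['tool_rot'])
shot('scene','s8');shot('side','d8')
a=cv2.imread('pics/s8.png');b=cv2.imread('pics/d8.png');cv2.imwrite('pics/c8.png',np.hstack([cv2.resize(a[150:200,230:280],None,fx=8,fy=8,interpolation=2),cv2.resize(b[150:200,200:250],None,fx=8,fy=8,interpolation=2)]))"
```

```text
[-1.23524502  0.09581381 -1.43823799] [ 0.12995935  0.1261063  -0.15447616] [0.5121647  0.13041849 0.09258665] [1.79999571e+02 7.69631398e-03 9.71970179e+01]
```

View pics/c8.png

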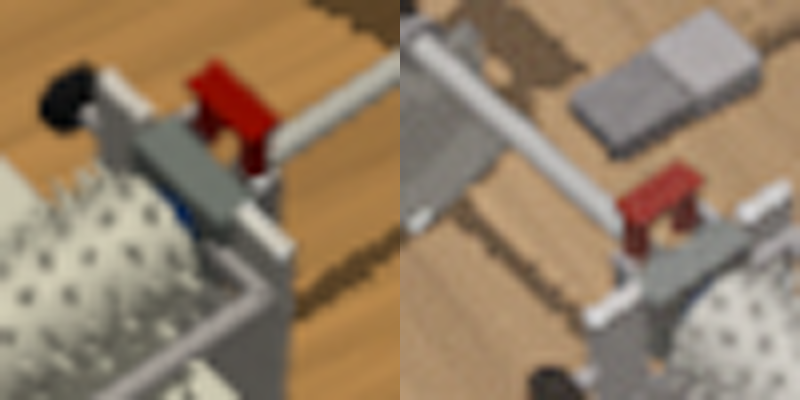

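Request:
servo_tool(
  increments=[
    [[-0.001,-0.0005,0,0,0,0,-1],[-0.002,-0.0005,0,0,0,0,-1],[-0.003,-0.0005,0,0,0,0,-1],[-0.004,-0.0005,0,0,0,0,-1],[-0.005,-0.0005,0,0,0,0,-1]],
  ],
)

```text
time_s: 10.15
tool_pos: [0.5123, 0.1255, 0.0926]
tool_rot: [180.0, 0.0, 97.2]
force: [-0.5, 0.3, -1.4]
grip_width: 0.0238
```

Request:
servo_tool(
  increments=[
    [[-0.001,0,0,0,0,0,-1],[-0.002,0,0,0,0,0,-1],[-0.003,0,0,0,0,0,-1],[-0.004,0,0,0,0,0,-1]],
  ],
)

```text
time_s: 10.55
tool_pos: [0.5128, 0.1215, 0.0926]
tool_rot: [180.0, 0.0, 97.2]
force: [-0.0, 0.3, -1.8]
grip_width: 0.0235
```

Request:
servo_tool(
  increments=[
    [[-0.0015,0,0,0,0,0,-1],[-0.003,0,0,0,0,0,-1],[-0.0045,0,0,0,0,0,-1],[-0.006,0,0,0,0,0,-1],[-0.0075,0,0,0,0,0,-1]],
  ],
)

```text
time_s: 11.05
tool_pos: [0.5137, 0.114, 0.0926]
tool_rot: [180.0, 0.0, 97.2]
force: [0.1, -0.4, -2.2]
grip_width: 0.0234
```

Request:
servo_tool(
  increments=[
    [[-0.001,0,0,0,0,0,-1],[-0.002,0,0,0,0,0,-1],[-0.003,0,0,0,0,0,-1],[-0.004,0,0,0,0,0,-1]],
  ],
)

```text
time_s: 11.45
tool_pos: [0.5142, 0.1106, 0.0926]
tool_rot: [180.0, -0.0, 97.2]
force: [0.1, 2.4, -1.7]
grip_width: 0.0232
```

Request:
servo_tool(
  increments=[
    [[-0.001,0,0,0,0,0,-1],[-0.002,0,0,0,0,0,-1],[-0.003,0,0,0,0,0,-1],[-0.004,0,0,0,0,0,-1]],
  ],
)

```text
time_s: 11.85
tool_pos: [0.5146, 0.107, 0.0926]
tool_rot: [180.0, -0.1, 97.2]
force: [-1.3, 3.2, -2.1]
grip_width: 0.0239
```

Request:
servo_tool(
  increments=[
    [[-0.001,0,0,0,0,0,-1],[-0.002,0,0,0,0,0,-1],[-0.003,0,0,0,0,0,-1],[-0.004,0,0,0,0,0,-1],[-0.005,0,0,0,0,0,-1]],
  ],
)

```text
time_s: 12.35
tool_pos: [0.5154, 0.101, 0.0926]
tool_rot: [180.0, 0.0, 97.2]
force: [-0.2, 3.0, -1.7]
grip_width: 0.0238
```

Request:
servo_tool(
  increments=[
    [[-0.0015,0,0,0,0,0,-1],[-0.003,0,0,0,0,0,-1],[-0.0045,0,0,0,0,0,-1],[-0.006,0,0,0,0,0,-1],[-0.0075,0,0,0,0,0,-1],[-0.009,0,0,0,0,0,-1]],
  ],
)

```text
time_s: 12.95
tool_pos: [0.5165, 0.0922, 0.0926]
tool_rot: [180.0, 0.0, 97.2]
force: [-0.0, 2.3, -1.5]
grip_width: 0.0237
```

```bash
python3 -c "
from h import *
o=env.get_obs();print(o['force'],o['wrist_torque'],o['tool_pos'],o['tool_rot'])
shot('scene','s9');shot('side','d9')
a=cv2.imread('pics/s9.png');b=cv2.imread('pics/d9.png');cv2.imwrite('pics/c9.png',np.hstack([cv2.resize(a[110:210,200:300],None,fx=4,fy=4,interpolation=2),cv2.resize(b[130:230,180:280],None,fx=4,fy=4,interpolation=2)]))"
```

```text
[-0.03860804  2.33277687 -1.49721854] [ 0.59544907  0.27110848 -0.09814147] [0.51652073 0.09215569 0.09258632] [1.79994381e+02 4.66911582e-03 9.71999406e+01]
```

View pics/c9.png

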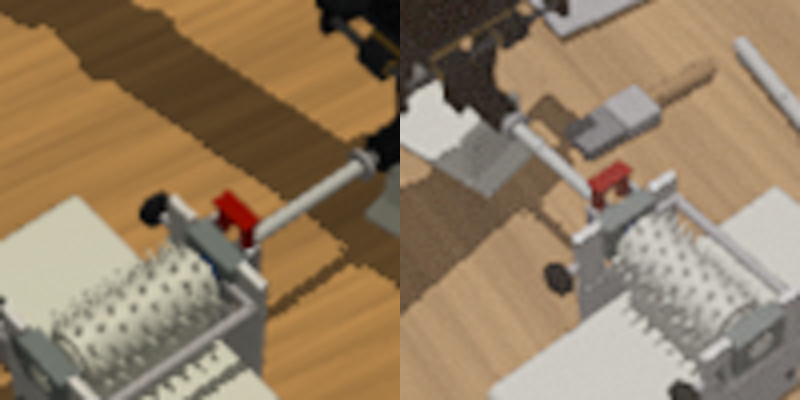

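Request:
servo_tool(
  increments=[
    [[-0.003,0,0,0,0,0,-1],[-0.006,0,0,0,0,0,-1],[-0.009,0,0,0,0,0,-1],[-0.012,0,0,0,0,0,-1],[-0.015,0,0,0,0,0,-1],[-0.018,0,0,0,0,0,-1],[-0.021,0,0,0,0,0,-1],[-0.024,0,0,0,0,0,-1],[-0.027,0,0,0,0,0,-1],[-0.03,0,0,0,0,0,-1]],
  ],
)

```text
time_s: 14.05
tool_pos: [0.5203, 0.0622, 0.0926]
tool_rot: [180.0, 0.0, 97.2]
force: [-0.6, 2.4, -1.8]
grip_width: 0.0236
```

Request:
servo_tool(
  increments=[
    [[-0.003,0,0,0,0,0,-1],[-0.006,0,0,0,0,0,-1],[-0.009,0,0,0,0,0,-1],[-0.012,0,0,0,0,0,-1],[-0.015,0,0,0,0,0,-1],[-0.018,0,0,0,0,0,-1],[-0.021,0,0,0,0,0,-1],[-0.024,0,0,0,0,0,-1],[-0.027,0,0,0,0,0,-1],[-0.03,0,0,0,0,0,-1]],
  ],
)

```text
time_s: 15.05
tool_pos: [0.5241, 0.0325, 0.0926]
tool_rot: [180.0, 0.0, 97.2]
force: [0.2, 1.1, -2.2]
grip_width: 0.0237
```

```bash
python3 -c "
from h import *
o=env.get_obs();print(o['force'],o['wrist_torque'],o['tool_pos'],o['tool_rot'])
shot('scene','s10');shot('side','d10')
a=cv2.imread('pics/s10.png');b=cv2.imread('pics/d10.png');cv2.imwrite('pics/c10.png',np.hstack([cv2.resize(a[130:230,180:280],None,fx=4,fy=4,interpolation=2),cv2.resize(b[130:230,190:290],None,fx=4,fy=4,interpolation=2)]))"
```

```text
[ 0.17743906  1.05610959 -2.24834738] [0.53548384 0.07386288 0.01599811] [0.52405676 0.0325434  0.09259617] [1.79994553e+02 2.59934233e-03 9.72010819e+01]
```

View pics/c10.png

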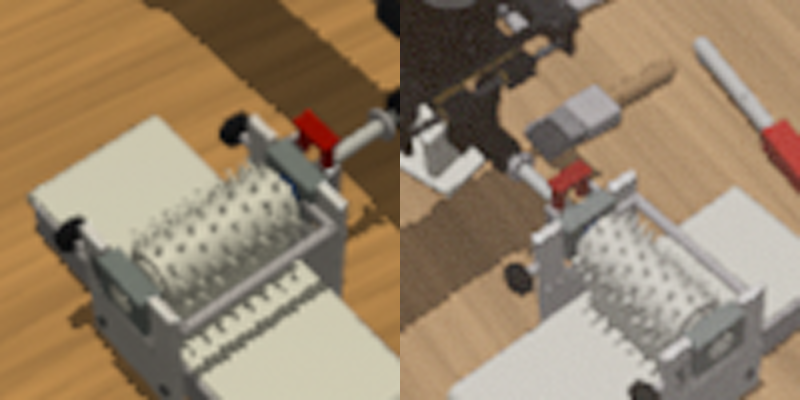

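Request:
servo_tool(
  increments=[
    [[-0.002,0,0,0,0,0,-1],[-0.004,0,0,0,0,0,-1],[-0.006,0,0,0,0,0,-1],[-0.008,0,0,0,0,0,-1],[-0.01,0,0,0,0,0,-1],[-0.012,0,0,0,0,0,-1],[-0.014,0,0,0,0,0,-1],[-0.016,0,0,0,0,0,-1]],
  ],
)

```text
time_s: 15.95
tool_pos: [0.526, 0.0167, 0.0925]
tool_rot: [180.0, 0.0, 97.2]
force: [-0.9, 0.8, -2.3]
grip_width: 0.0238
```

Request:
servo_tool(
  increments=[
    [[-0.0015,0,0,0,0,0,-1],[-0.003,0,0,0,0,0,-1],[-0.0045,0,0,0,0,0,-1],[-0.006,0,0,0,0,0,-1]],
  ],
)

```text
time_s: 16.35
tool_pos: [0.5268, 0.0108, 0.0926]
tool_rot: [180.0, 0.0, 97.2]
force: [0.1, 1.2, -1.3]
grip_width: 0.0235
```

Request:
servo_tool(
  increments=[
    [[-0.0015,0,0,0,0,0,-1],[-0.003,0,0,0,0,0,-1],[-0.0045,0,0,0,0,0,-1],[-0.006,0,0,0,0,0,-1]],
  ],
)

```text
time_s: 16.75
tool_pos: [0.5275, 0.0049, 0.0926]
tool_rot: [180.0, 0.0, 97.2]
force: [-0.5, 2.0, -1.6]
grip_width: 0.0237
```

Request:
servo_tool(
  increments=[
    [[-0.0015,0,0,0,0,0,-1],[-0.003,0,0,0,0,0,-1],[-0.0045,0,0,0,0,0,-1],[-0.006,0,0,0,0,0,-1]],
  ],
)

```text
time_s: 17.15
tool_pos: [0.5283, -0.0011, 0.0925]
tool_rot: [180.0, 0.0, 97.2]
force: [0.5, 0.7, -2.4]
grip_width: 0.0236
```

Request:
servo_tool(
  increments=[
    [[-0.0015,0,0,0,0,0,-1],[-0.003,0,0,0,0,0,-1],[-0.0045,0,0,0,0,0,-1],[-0.006,0,0,0,0,0,-1]],
  ],
)

```text
time_s: 17.55
tool_pos: [0.529, -0.0071, 0.0925]
tool_rot: [-180.0, 0.0, 97.2]
force: [0.0, 0.2, -2.6]
grip_width: 0.0236
```

Request:
servo_tool(
  increments=[
    [[-0.001,0,0,0,0,0,-1],[-0.002,0,0,0,0,0,-1],[-0.003,0,0,0,0,0,-1]],
  ],
)

```text
time_s: 17.85
tool_pos: [0.5293, -0.0088, 0.0925]
tool_rot: [-180.0, -0.1, 97.2]
force: [-1.4, 5.2, -2.9]
grip_width: 0.0231
```

Request:
servo_tool(
  increments=[
    [[-0.001,0,0,0,0,0,-1],[-0.002,0,0,0,0,0,-1]],
  ],
)

```text
time_s: 18.05
tool_pos: [0.5293, -0.0091, 0.0925]
tool_rot: [-180.0, -0.2, 97.3]
force: [-2.4, 7.6, -1.2]
grip_width: 0.0235
```

Request:
servo_tool(
  increments=[
    [[-0.001,0,0,0,0,0,-1],[-0.002,0,0,0,0,0,-1]],
  ],
)

```text
time_s: 18.25
tool_pos: [0.5293, -0.0094, 0.0925]
tool_rot: [-180.0, -0.3, 97.3]
force: [-2.0, 11.4, -1.5]
grip_width: 0.0235
```

Request:
servo_tool(
  increments=[
    [[0.002,0,0,0,0,0,-1],[0.004,0,0,0,0,0,-1],[0.005,0,0,0,0,0,-1],[0.005,0,0,0,0,0,-1]],
  ],
)

```text
time_s: 18.65
tool_pos: [0.5293, -0.0089, 0.0926]
tool_rot: [180.0, -0.0, 97.2]
force: [-0.9, 3.2, -2.9]
grip_width: 0.0236
```

```bash
python3 -c "
from h import *
o=env.get_obs();print(o['force'],o['wrist_torque'],o['tool_pos'],o['tool_rot'])
shot('scene','s11');shot('side','d11')
a=cv2.imread('pics/s11.png');b=cv2.imread('pics/d11.png');cv2.imwrite('pics/c11.png',np.hstack([cv2.resize(a[170:220,190:240],None,fx=8,fy=8,interpolation=2),cv2.resize(b[180:230,245:295],None,fx=8,fy=8,interpolation=2)]))
cv2.imwrite('pics/c11b.png',np.hstack([cv2.resize(a[130:190,240:300],None,fx=6.5,fy=6.5,interpolation=2),cv2.resize(b[130:190,195:255],None,fx=6.5,fy=6.5,interpolation=2)]))"
```

```text
[-0.9051479   3.20902175 -2.88933128] [ 0.94446081  0.10150235 -0.02207844] [ 0.52927125 -0.00885074  0.09255898] [ 1.79997001e+02 -2.38266217e-03  9.72012988e+01]
```

View pics/c11.png

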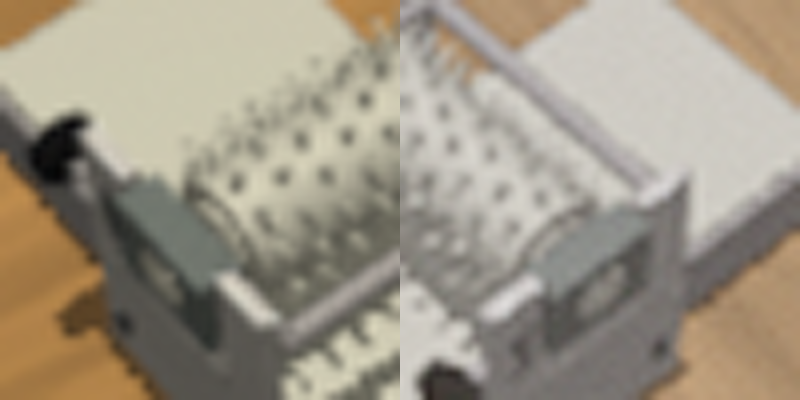

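View pics/c11b.png

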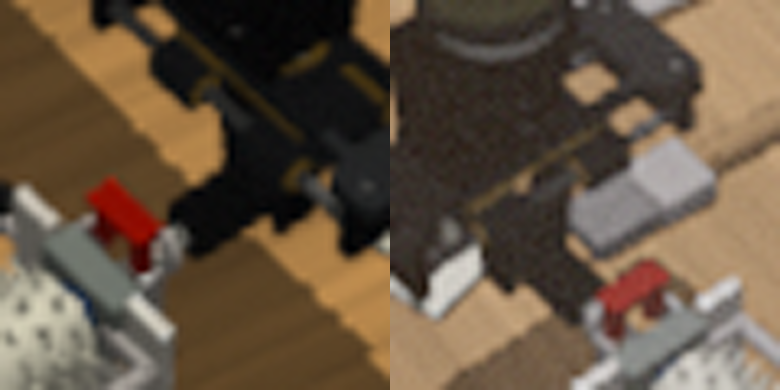

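Request:
servo_tool(
  increments=[
    [[-0.001,0,0,0,-0.1,0,-1],[-0.002,0,0,0,-0.2,0,-1],[-0.002,0,0,0,-0.3,0,-1],[-0.002,0,0,0,-0.4,0,-1],[-0.002,0,0,0,-0.5,0,-1]],
  ],
)

```text
time_s: 19.25
tool_pos: [0.5293, -0.0092, 0.0924]
tool_rot: [-180.0, 0.4, 97.2]
force: [-0.5, 5.2, -3.6]
grip_width: 0.0237
```

Request:
servo_tool(
  increments=[
    [[0,0,0,0,-0.1,0,-1],[0,0,0,0,-0.2,0,-1],[0,0,0,0,-0.3,0,-1],[0,0,0,0,-0.4,0,-1]],
  ],
)

```text
time_s: 19.65
tool_pos: [0.5292, -0.0093, 0.0923]
tool_rot: [-180.0, 0.8, 97.2]
force: [-0.4, 5.7, -4.2]
grip_width: 0.0237
```

Request:
servo_tool(
  increments=[
    [[0,0,0,0,0.25,0,-1],[0,0,0,0,0.5,0,-1],[0,0,0,0,0.75,0,-1],[0,0,0,0,1.0,0,-1],[0,0,0,0,1.2,0,-1]],
  ],
)

```text
time_s: 20.15
tool_pos: [0.5293, -0.0092, 0.0926]
tool_rot: [-180.0, -0.4, 97.3]
force: [-1.8, 6.4, -2.3]
grip_width: 0.0239
```

Request:
servo_tool(
  increments=[
    [[0,0,0,0,0.2,0,-1],[0,0,0,0,0.4,0,-1],[0,0,0,0,0.6,0,-1]],
  ],
)

```text
time_s: 20.45
tool_pos: [0.5294, -0.0091, 0.0929]
tool_rot: [180.0, -1.0, 97.3]
force: [-1.9, 6.4, -1.3]
grip_width: 0.0234
```

```bash
python3 -c "
from h import *
o=env.get_obs();print(o['force'],o['wrist_torque'],o['tool_pos'],o['tool_rot'])"
```

```text
[-1.91143836  6.3904654  -1.306607  ] [ 1.26205682  0.37389487 -0.13731045] [ 0.52942329 -0.00905298  0.09286266] [179.99660516  -1.01138512  97.2774502 ]
```

Request:
servo_tool(
  increments=[
    [[0,0,0,0,-0.4,0.05,-1],[0,0,0,0,-0.8,0.1,-1],[0,0,0,0,-1.1,0.2,-1],[0,0,0,0,-1.1,0.35,-1],[0,0,0,0,-1.1,0.5,-1]],
  ],
)

```text
time_s: 20.95
tool_pos: [0.53, -0.0116, 0.0927]
tool_rot: [179.9, 0.2, 96.7]
force: [1.2, 1.4, -2.8]
grip_width: 0.0237
```

Request:
servo_tool(
  increments=[
    [[0,0,0,0,-0.1,0.1,-1],[0,0,0,0,-0.2,0.2,-1],[0,0,0,0,-0.2,0.3,-1],[0,0,0,0,-0.2,0.4,-1]],
  ],
)

```text
time_s: 21.35
tool_pos: [0.5302, -0.0116, 0.0928]
tool_rot: [179.9, 0.5, 96.3]
force: [3.3, -0.6, -3.6]
grip_width: 0.0237
```

```bash
python3 -c "
from h import *
o=env.get_obs();print(o['force'],o['wrist_torque'],o['tool_pos'],o['tool_rot'])"
```

```text
[ 3.25374469 -0.55008259 -3.6296411 ] [ 0.36478149 -0.53135615  0.43708456] [ 0.53018796 -0.01156385  0.09280647] [179.92300913   0.45640955  96.28999038]
```

Request:
servo_tool(
  increments=[
    [[0,0,0,0,0.2,-0.35,-1],[-0.001,0,0,0,0.2,-0.4,-1],[-0.002,0,0,0,0.2,-0.4,-1],[-0.003,0,0,0,0.2,-0.4,-1]],
  ],
)

```text
time_s: 21.75
tool_pos: [0.5297, -0.0128, 0.0926]
tool_rot: [-180.0, 0.1, 96.8]
force: [0.1, 2.4, -3.3]
grip_width: 0.0238
```

Request:
servo_tool(
  increments=[
    [[-0.001,0,0,0,0,0,-1],[-0.002,0,0,0,0,0,-1],[-0.003,0,0,0,0,0,-1],[-0.004,0,0,0,0,0,-1]],
  ],
)

```text
time_s: 22.15
tool_pos: [0.5304, -0.018, 0.0926]
tool_rot: [180.0, 0.2, 96.7]
force: [1.2, 1.3, -3.5]
grip_width: 0.0237
```

```bash
python3 -c "
from h import *
o=env.get_obs();print(o['force'],o['wrist_torque'],o['tool_pos'],o['tool_rot'])"
```

```text
[ 1.23102593  1.30269312 -3.45196201] [ 0.61564342 -0.34145616  0.30900513] [ 0.53040289 -0.01799963  0.09263832] [179.99035835   0.20798477  96.69762758]
```

Request:
servo_tool(
  increments=[
    [[-0.0015,0,0,0,0,-0.05,-1],[-0.003,0,0,0,0,-0.1,-1],[-0.0045,0,0,0,0,-0.1,-1],[-0.006,0,0,0,0,-0.1,-1],[-0.0075,0,0,0,0,-0.1,-1],[-0.009,0,0,0,0,-0.1,-1]],
  ],
)

```text
time_s: 22.75
tool_pos: [0.5314, -0.0269, 0.0926]
tool_rot: [-180.0, 0.2, 96.8]
force: [1.1, 1.2, -3.4]
grip_width: 0.0235
```

Request:
servo_tool(
  increments=[
    [[-0.0015,0,0,0,0,0,-1],[-0.003,0,0,0,0,0,-1],[-0.0045,0,0,0,0,0,-1],[-0.006,0,0,0,0,0,-1]],
  ],
)

```text
time_s: 23.15
tool_pos: [0.5321, -0.0329, 0.0927]
tool_rot: [-180.0, 0.2, 96.8]
force: [1.7, 2.1, -3.2]
grip_width: 0.0237
```

Request:
servo_tool(
  increments=[
    [[-0.001,0,0,0,0,0,-1],[-0.002,0,0,0,0,0,-1],[-0.003,0,0,0,0,0,-1]],
  ],
)

```text
time_s: 23.45
tool_pos: [0.5324, -0.0357, 0.0927]
tool_rot: [-180.0, 0.2, 96.8]
force: [1.6, 2.4, -2.8]
grip_width: 0.0234
```

Request:
servo_tool(
  increments=[
    [[-0.001,0,0,0,0,0,-1],[-0.002,0,0,0,0,0,-1]],
  ],
)

```text
time_s: 23.65
tool_pos: [0.5327, -0.0377, 0.0927]
tool_rot: [180.0, 0.2, 96.8]
force: [2.0, 0.7, -2.7]
grip_width: 0.0236
```

Request:
servo_tool(
  increments=[
    [[-0.001,0,0,0,0,0,-1],[-0.002,0,0,0,0,0,-1]],
  ],
)

```text
time_s: 23.85
tool_pos: [0.5328, -0.0383, 0.0927]
tool_rot: [-180.0, 0.1, 96.8]
force: [-0.4, 6.0, -2.6]
grip_width: 0.0241
```

Request:
servo_tool(
  increments=[
    [[-0.001,0,0,0,0,0,-1],[-0.002,0,0,0,0,0,-1]],
  ],
)

```text
time_s: 24.05
tool_pos: [0.5327, -0.0383, 0.0927]
tool_rot: [-180.0, -0.0, 96.9]
force: [-0.4, 10.6, -1.4]
grip_width: 0.0235
```

Request:
servo_tool(
  increments=[
    [[-0.001,0,0,0,0,0,-1],[-0.002,0,0,0,0,0,-1]],
  ],
)

```text
time_s: 24.25
tool_pos: [0.5327, -0.0384, 0.0926]
tool_rot: [-179.9, -0.2, 97.0]
force: [-0.5, 13.4, -0.9]
grip_width: 0.0236
```

Request:
servo_tool(
  increments=[
    [[0.002,0,0,0,0,0,-1],[0.004,0,0,0,0,0,-1],[0.004,0,0,0,0,0,-1]],
  ],
)

```text
time_s: 24.55
tool_pos: [0.5327, -0.0384, 0.0927]
tool_rot: [-180.0, 0.1, 96.9]
force: [0.9, 5.0, -2.3]
grip_width: 0.0238
```

```bash
python3 -c "
from h import *
o=env.get_obs();print(o['force'],o['wrist_torque'],o['tool_pos'],o['tool_rot'])
shot('scene','s12');shot('side','d12')
a=cv2.imread('pics/s12.png');b=cv2.imread('pics/d12.png')
cv2.imwrite('pics/c12.png',np.vstack([np.hstack([cv2.resize(a[150:190,235:285],None,fx=8,fy=7,interpolation=2),cv2.resize(b[145:185,205:255],None,fx=8,fy=7,interpolation=2)]),np.hstack([cv2.resize(a[180:220,190:240],None,fx=8,fy=7,interpolation=2),cv2.resize(b[185:225,245:295],None,fx=8,fy=7,interpolation=2)])]))"
```

```text
[ 0.91365335  5.03310379 -2.32144366] [ 1.3865713  -0.15434082  0.22345451] [ 0.5327412  -0.03835108  0.09266663] [-1.79985904e+02  1.22448819e-01  9.68538694e+01]
```

View pics/c12.png

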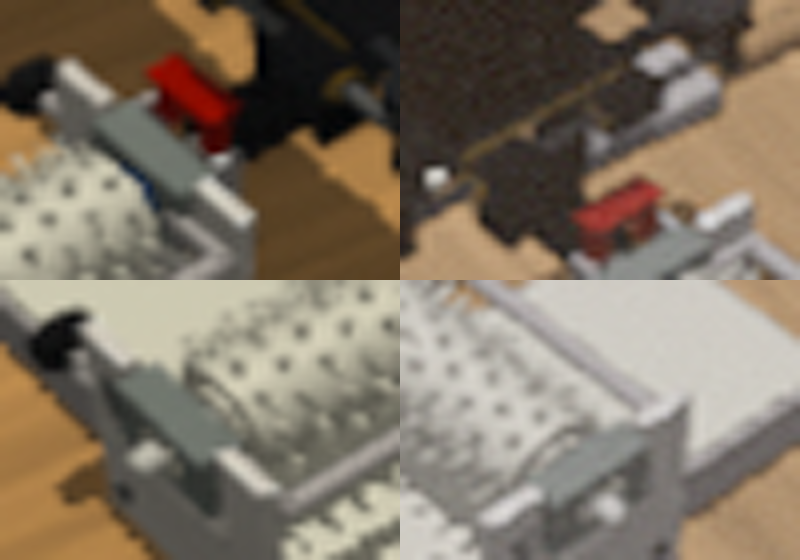

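```bash
python3 - <<'E'
from h import *
S=load('s12');D=load('d12')
y=np.radians(7.0);c=np.array([.5526,-.1882]);
for s in(-.084,-.092,-.096):
    p=np.r_[c+s*np.array([-np.sin(y),np.cos(y)]),.108]
    print(s,proj(S,p)[0],proj(D,p)[0])
a=S['frame'];b=D['frame']
cv2.imwrite('pics/c13.png',np.hstack([cv2.resize(a[190:215,195:220],None,fx=16,fy=16,interpolation=0),cv2.resize(b[200:225,260:285],None,fx=16,fy=16,interpolation=0)]))
E
```

```text
-0.084 [210.0452701  203.50373624] [269.89041297 216.5218363 ]
-0.092 [207.71153341 205.03560178] [271.67421586 218.14062576]
-0.096 [206.54050584 205.80426467] [272.56984895 218.95340693]
```

View pics/c13.png

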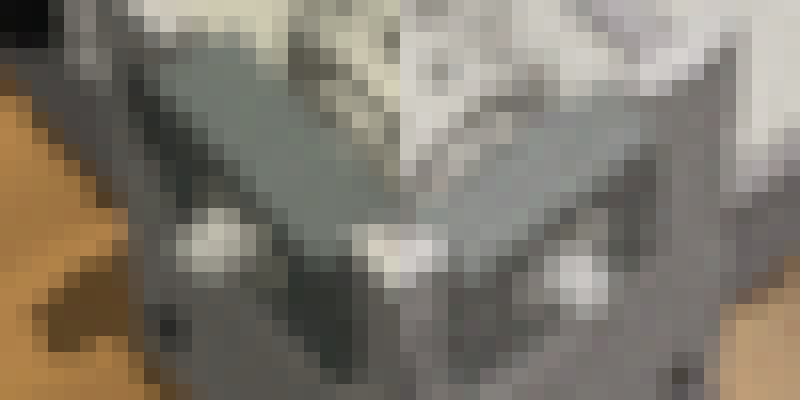

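Request:
servo_tool(
  increments=[
    [[0.001,0,0,0,0,0,-1],[0.001,0,0,0,0,0,-0.4],[0.001,0,0,0,0,0,0.2],[0.001,0,0,0,0,0,0.4],[0.001,0,0,0,0,0,0.4],[0.001,0,0,0,0,0,0.4],[0.001,0,0,0,0,0,0.4]],
  ],
)

```text
time_s: 25.35
tool_pos: [0.5328, -0.039, 0.0927]
tool_rot: [180.0, 0.2, 96.8]
force: [-0.3, 1.2, 0.0]
grip_width: 0.0568
```

Request:
servo_tool(
  increments=[
    [[0,0,-0.01,0,0,0,0.4],[0,0,-0.03,0,0,0,0.4],[0,0,-0.05,0,0,0,0.4],[0,0,-0.075,0,0,0,0.4],[0,0,-0.09,0,0,0,0.4],[0,0,-0.1,0,0,0,0.4],[0,0,-0.1,0,0,0,0.4],[0,0,-0.1,0,0,0,0.4]],
  ],
)

```text
time_s: 26.15
tool_pos: [0.5323, -0.0383, 0.192]
tool_rot: [-179.9, 0.2, 96.8]
force: [-0.3, -0.2, -0.5]
grip_width: 0.0611
```

```bash
python3 -c "
from h import *
o=env.get_obs();print(o['force'],o['wrist_torque'],o['tool_pos'],o['tool_rot'])
a=shot('scene','s14')['frame'];b=shot('side','d14')['frame'];shot('wrist','w14')
cv2.imwrite('pics/c14.png',np.hstack([cv2.resize(a[135:225,190:290],None,fx=4,fy=4,interpolation=2),cv2.resize(b[135:225,195:295],None,fx=4,fy=4,interpolation=2)]))"
```

```text
[-0.30509767 -0.19333843 -0.45425275] [-0.01118363 -0.00127411 -0.02245764] [ 0.53233247 -0.0383249   0.19200059] [-179.94050678    0.1942553    96.80136443]
```

View pics/c14.png

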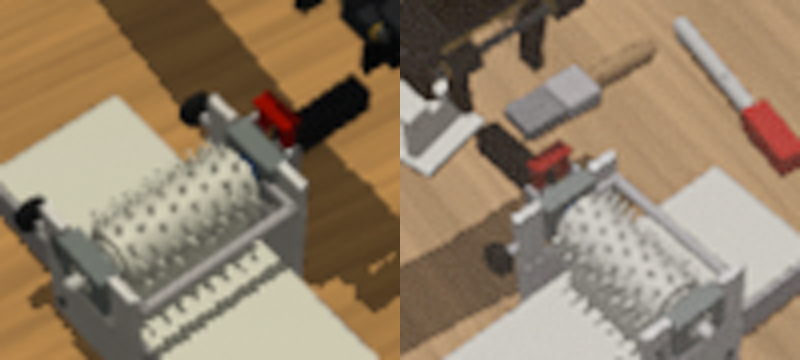

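View pics/w14.png

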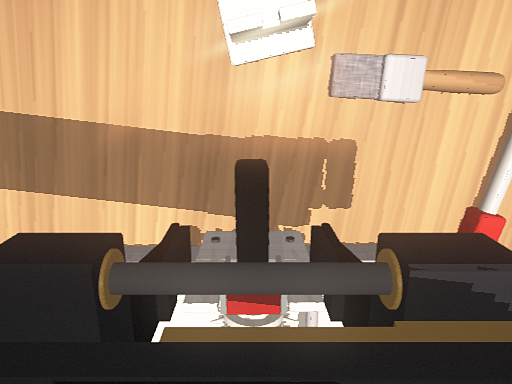

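Request:
servo_tool(
  increments=[
    [[-0.01,0,0,0,0,0,-1],[-0.03,0.001,0,0,0,0,-1],[-0.05,0.002,0,0,0,0,-1],[-0.058,0.0024,0,0,0,0,-1],[-0.058,0.0024,0,0,0,0,-1],[-0.058,0.0024,0,0,0,0,-1],[-0.058,0.0024,0.01,0,0,0,-1],[-0.058,0.0024,0.02,0,0,0,-1],[-0.058,0.0024,0.026,0,0,0,-1],[-0.058,0.0024,0.026,0,0,0,-1]],
  ],
  squeeze=20,
)

```text
time_s: 27.3
tool_pos: [0.5409, -0.0952, 0.1652]
tool_rot: [-179.8, 0.2, 96.8]
force: [-0.7, -0.6, 0.5]
grip_width: 0.0006
```

```bash
python3 -c "
from h import *
o=env.get_obs();print(o['force'],o['wrist_torque'],o['tool_pos'],o['tool_rot'],o['grip_width'])
a=shot('scene','s15')['frame'];b=shot('side','d15')['frame']
cv2.imwrite('pics/c15.png',np.hstack([cv2.resize(a[125:185,230:290],None,fx=6.5,fy=6.5,interpolation=2),cv2.resize(b[135:195,200:260],None,fx=6.5,fy=6.5,interpolation=2)]))"
```

```text
[-0.72011535 -0.55483388  0.53258115] [ 0.00950867 -0.06047779  0.00614585] [ 0.54094292 -0.09520219  0.16517793] [-1.79837124e+02  1.55831235e-01  9.68381128e+01] 0.0006134557651138416
```

View pics/c15.png

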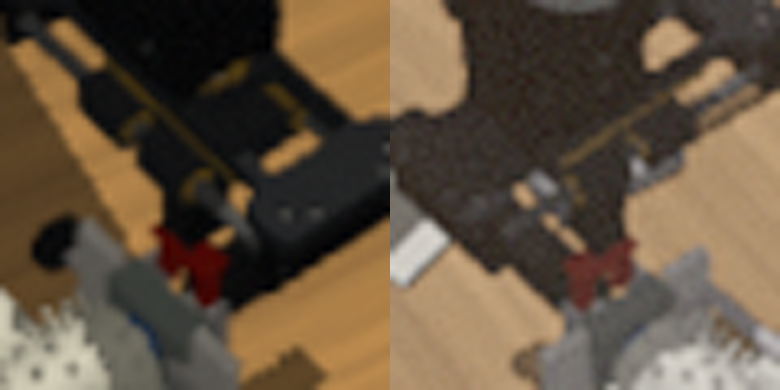

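Fingertips sit over the keeper top. Pressing down gently.

Request:
servo_tool(
  increments=[
    [[0,0,0.002,0,0,0,-1],[0,0,0.004,0,0,0,-1],[0,0,0.006,0,0,0,-1],[0,0,0.008,0,0,0,-1],[0,0,0.01,0,0,0,-1],[0,0,0.012,0,0,0,-1],[0,0,0.014,0,0,0,-1]],
  ],
)

```text
time_s: 28.1
tool_pos: [0.542, -0.0958, 0.1531]
tool_rot: [180.0, 0.2, 96.8]
force: [-0.7, -0.3, 2.7]
grip_width: 0.0005
```

Request:
servo_tool(
  increments=[
    [[0,0,0.002,0,0,0,-1],[0,0,0.004,0,0,0,-1],[0,0,0.006,0,0,0,-1],[0,0,0.007,0,0,0,-1],[0,0,0.008,0,0,0,-1]],
  ],
)

```text
time_s: 28.6
tool_pos: [0.5421, -0.0958, 0.1448]
tool_rot: [180.0, 0.2, 96.8]
force: [-0.9, 0.3, 2.4]
grip_width: 0.0003
```

Request:
servo_tool(
  increments=[
    [[0,0,0.001,0,0,0,-1],[0,0,0.002,0,0,0,-1],[0,0,0.003,0,0,0,-1],[0,0,0.004,0,0,0,-1]],
  ],
)

```text
time_s: 29.0
tool_pos: [0.5421, -0.0958, 0.1408]
tool_rot: [180.0, 0.2, 96.8]
force: [-2.3, 0.1, 3.2]
grip_width: 0.0003
```

Request:
servo_tool(
  increments=[
    [[0,0,0.001,0,0,0,-1],[0,0,0.002,0,0,0,-1],[0,0,0.003,0,0,0,-1]],
  ],
)

```text
time_s: 29.3
tool_pos: [0.5422, -0.0957, 0.1394]
tool_rot: [180.0, 0.2, 96.8]
force: [-5.7, 1.4, 14.5]
grip_width: 0.0008
```

Request:
servo_tool(
  increments=[
    [[0,0,0.001,0,0,0,-1],[0,0,0.002,0,0,0,-1]],
  ],
)

```text
time_s: 29.5
tool_pos: [0.5423, -0.0957, 0.1391]
tool_rot: [179.9, 0.2, 96.8]
force: [-9.6, 1.4, 23.7]
grip_width: 0.0007
```

Request:
servo_tool(
  increments=[
    [[0,0,-0.003,0,0,0,-1],[0,0,-0.006,0,0,0,-1],[0,0,-0.02,0,0,0,-1],[0,0,-0.05,0,0,0,-1],[0,0,-0.09,0,0,0,-1],[0.04,0,-0.12,0,0,0,-1],[0.07,0,-0.13,0,0,0,-1],[0.08,0,-0.13,0,0,0,-1],[0.08,0,-0.13,0,0,0,-1]],
  ],
)

```text
time_s: 30.4
tool_pos: [0.5324, -0.0144, 0.2657]
tool_rot: [180.0, 0.2, 97.0]
force: [0.2, -1.3, -0.7]
grip_width: 0.0004
```

```bash
python3 -c "
from h import *
o=env.get_obs();print(o['force'],o['tool_pos'])
a=shot('scene','s16')['frame'];b=shot('side','d16')['frame'];shot('wrist','w16')
cv2.imwrite('pics/c16.png',np.hstack([cv2.resize(a[135:225,190:290],None,fx=4,fy=4,interpolation=2),cv2.resize(b[135:225,195:295],None,fx=4,fy=4,interpolation=2)]))"
```

```text
[ 0.2215438  -1.33067104 -0.67111621] [ 0.5323874  -0.01438061  0.26568504]
```

View pics/c16.png

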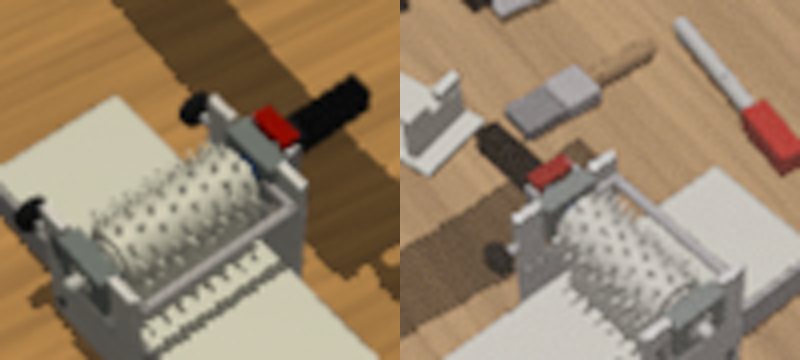

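View pics/s16.png

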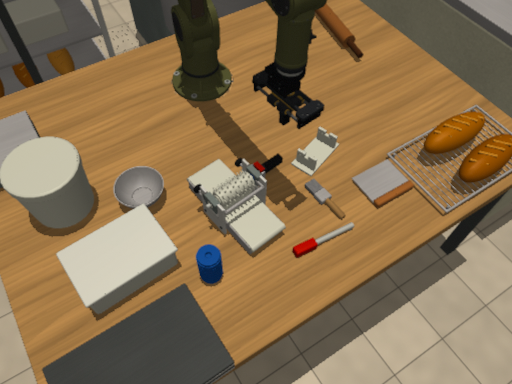

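View pics/w16.png

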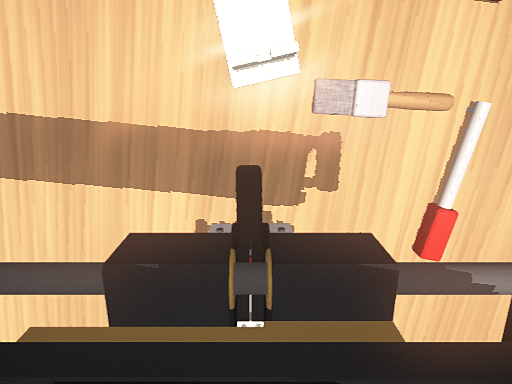

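```bash
python3 - <<'E'
from h import *
S=load('s16');D=load('d16')
P,e=tri(S,(277/4+190-.4,127/4+135-.4),D,(149/4+195-.4,172/4+135-.4));print(P,e)
# nose tip after
a=S['frame'];b=D['frame'];a0=load('s12')['frame'];b0=load('d12')['frame']
print(np.abs(a[195:215,197:215].astype(int)-a0[195:215,197:215]).max(),np.abs(b[205:225,262:282].astype(int)-b0[205:225,262:282]).max())
E
```

```text
[ 0.54045823 -0.09542053  0.13307271] 0.0031547063685651027
35 27
```

```bash
python3 -c "
from h import *
print(env.get_obs()['force']);env.sign_off()"
```

```text
[-0.76807789 -0.14538605  0.02056943]
the job is handed in; nothing more can be done
```

The axle is refitted, home against the near bearing block and locked with the keeper. I handed the job in at about 30 s. `sign_off` gives no verdict, so the checks below are mine.

- **Insertion:** The axle went through the near bearing and the roller with at most about 4 N read axially. At the far block it stuck on the face, and the axial force peaked at 11 N before I eased off. Trying it higher and lower did not help. Turning the nose about 0.5° sideways got it in, which means my yaw estimate had been slightly off.
- **Collar home:** The axle stopped firmly within 1 mm of the predicted travel, with at most 13 N pressing it home. In both outside cameras the nose stood out of the far block by about the 12 mm expected when it is home, and it looked the same after the keeper was pressed.
- **Keeper:** I pressed it until it stopped at about 139 mm height, reaching 24 N upward with 10 N sideways. The images then measured its top at 133 mm (the two views disagreed by 3 mm), against 154 mm when raised. Those two readings differ by more than the full 17 mm travel, so the image height is only rough, but both show it down.
- **Other things:** The gripper is clear of everything. None of the bystanders looks moved in the final pictures, though I did not measure them.
- **Not measured:** Roller lift was not read directly. I take it from the axle being through both bearings and the roller.

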